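# Rake a cartridge out from under a splash sash and lay it on the balance

### The arm

A 6-joint arm with a two-finger parallel gripper is mounted at the origin on the work surface. World frame = base frame: x ahead of the robot, y to its left, z up, the work surface at z = 0. Lengths are in mm, angles in rad, forces in N, time in s.
With the tool pointing down it reaches from about 350 to 975 mm from the base axis. Payload 7.1 kg.
Tool frame: the origin (TCP) lies at the very end of the fingers, on their centre line; the grasp point (between the pads) lies 19 mm behind it; z points along the fingers, y is the direction in which the jaws open and shut (so a half turn about z gives the same grasp; the last joint's range is limited). The gripper opens to 88 mm and grips with 3 to 60 N. Pads are 20 mm wide; open, the fingers measure 115 mm over their backs; the gripper's body (75 mm by 178 mm) begins 61 mm behind the grasp point.
Start: joints at [-1.182, 0.423, 1.63, -0, 1.089, -0.019], TCP at [247.885, -573.723, 222.675] pointing down, gripper open.
Joint ranges: [-3, 3], [-0.9, 2.11], [0.09, 2.58], [-1.31, 4.45], [0.11, 2.69], [-2.54, 2.54]. Speed limits (rad/s): [2.39, 2.39, 3.01, 3.14, 3.14, 3.14].

### API

Orientations are given as a rotation vector (axis times angle).
In Python, from workcell import readout, imaging, close_job gives the robot as it stands.
- The arm moves only by the tool carry_out, never from a script. Its argument "rows" is a list of rows, each a list of 3 entries, a list of its own where there are three numbers: the shift along the tool's x, y, z in m, then the turn, a rotation vector about the tool's x, y, z in rad, then the closure, from 0 (fully open) to 1 (shut). In form: [[[dx, dy, dz], [wx, wy, wz], hand], ...]. A call has 1 to 12 rows; each row shifts and turns the commanded pose from where the row before left it, along the tool's axes as they then stand; what a row does not reach is not made up. A row lasts 1/12 s, in which the tool goes at most 41.7 mm and 7.16 degrees, less where a joint would pass 70% of its speed; a pose out of reach is approached as far as the arm can. A call with a gripper value outside its range is refused whole. The fingers move at their own pace and stop on an object; the grip force is fixed at half the most. Time passes only in rows, so rows that do not move let the fingers close. It gives the time, the measured TCP pose, the force and the opening at its end, in the units of the state.
- readout.get_obs(): the state, without advancing time (a new reading comes with each control period).
- imaging.get_image(name): name is "side" or "top"; returns the picture (400x640x3 uint8, red, green, blue); there is no depth.
- imaging.camera_params(name): a dict with "fx", "fy", "cx", "cy" (pixels), "rvec" (rotation vector, rad) and "tvec" (3), from world to camera coordinates, as OpenCV has them. Camera axes: x right, y down, z forward; pixel columns grow to the right and rows downward; lengths in mm; the calibration is good to about 2 mm. A picture is of the moment at which its call begins. camera_params takes no time and is no camera call.
- close_job(): hands the job in, once; it reports no verdict.
The state is a dict: "t": time; "qpos": joint angles; "qvel": joint speeds; "joint_torque": joint torques, N m; "ee_pos": TCP position; "orientation": TCP orientation; "ft_force": force on the tool from outside, world axes, zero at the start; "moment": the same for the moment, N m; "width": finger opening in mm.
Only numpy, scipy, OpenCV 4.12 (cv2) and the standard library are available. Lean on these libraries where they do the work, as an engineer would, in place of code of your own. Each camera call takes 0.05 s, during which the arm holds its last target.

### The job

Raise the sash of the clear cabinet by its top bar until it stays up by itself with room to reach under, and leave it up. With the rake in the gripper, reach under the sash behind the orange-capped cartridge and gently roll it out along its track into the dip at the front stops (do not touch it with the fingers while it is under the cabinet), then stand the rake upright on the bench again. Finally pick the cartridge up and lay it, without dropping it, lengthwise and centred in the blue V cradle on the balance, without disturbing the other things on the bench.

Things in the scene. Friction and masses are not known exactly. Their poses are not given: they have to be found in the camera images.
- cabinet: Fixed clear cabinet 220 mm wide, 135 high, 140 deep, white frame, slotted roof (slots 37 mm), vertical sash in front. Origin on the bench under the middle of the sash; x points into the cabinet, y left looking in, z up. Clear inside from x = 20 to 130 mm, y = -62 to 62 mm. White sash guides 24 mm deep, 255 mm high stand at y = +-110 mm.
- track (a point): Track along cabinet x; this point, same axes, is at the cabinet's origin. Rails 8 mm wide at y = +-40 mm: tops at z = 16 mm from x = 120 to -58 mm, then sloping to a dip, tops at 11 mm, x = -80 to -106 mm. Blue stops on the rail ends only: x = -106 to -116 mm, 12 mm wide, top z = 38 mm. Side fences at y = +-64 mm to z = 30 mm. Between the rails (y +-35 mm) only a base plate, top z = 4 mm.
- sash (a joint): Height the sash is raised, m: 0 shut (start), 0.15 upper stop. Sash 0.6 kg, 10 mm thick; opening = 18 mm + this. Lifting takes about 9 N at the bottom, less higher up (brass counterweight arm at its +y guide). Let go below about 0.065 m it slides down; above 0.09 m friction holds it. At 0.125 m the rake can pass over the cartridge with some 20 mm to spare.
- sash_bar (a point): Centre of the blue grip bar over the sash: 14 mm thick (cabinet x), 124 mm long (cabinet y), 16 mm high. It rises with the sash; shut, it is at z = 170 mm, 35 mm above the cabinet roof. Two posts join it to the sash at y = +-52 mm; between them it is free 24 mm down from its underside. Outside the +y guide (y = 118 to 136 mm) a brass-weighted arm 65 mm long swings from upright (sash shut, up to z = 275 mm) to level, into cabinet +x, as the sash rises.
- cartridge: Sealed white cylinder with orange ends and a steel band, 40 mm in diameter, 110 mm long, 160 g. Origin at its centre; y is its long axis (x and z turn as it rolls). It starts in the cabinet lying across the track on the rails, centre z = 36 mm, 30 to 55 mm behind the sash, and rolls very easily. Under the cabinet it must be rolled slowly, at well under 0.3 m/s.
- pocket (a point): Where the cartridge's centre comes to rest in the dip against the front stops: 86 mm in front of the sash, 31 mm above the bench.
- rake: Rake standing on the bench, 208 mm overall. Black grip block at the tail: 40 mm long (x), 24 wide (y), 95 tall, centre x = -85 mm. Steel rod 10 mm thick along x, centre 49 mm up. Yellow blade at x = 85 mm: 6 mm thick, 50 wide, 56 tall. Block and blade both stand at z = 0; origin midway between them at z = 0, x from block to blade. 220 g, mostly block. May be set down anywhere free on the bench.
- rake_grip (a point): Point to grip in the block, 72 mm above the foot, 85 mm behind the origin; pinch across the 24 mm width.
- rake_blade (a point): Middle of the lower edge of the blade, 170 mm ahead of the grip point.
- balance: Fixed grey balance, 200 mm deep (x) by 160 mm wide (y), its steel pan 44 mm above the bench; x points away from its display, z up. Origin under its centre. It stands on either side of the cabinet, the rake on the other.
- cradle (a point): Where the cartridge's centre lies when seated in the cradle: 82 mm above the bench, 28 mm along balance x. Cradle: two blue V blocks (45 degree flanks) at y = +-37 mm, 10 mm thick, about 64 mm wide across x, tops near 82 mm height; the cartridge lies along balance y. Between the blocks (64 mm) the fingers are free down to the pan.
- spare: Bystander: a like cartridge with green ends, standing upright, 110 mm tall, 40 mm in diameter; origin at its centre. Leave alone.
- beaker: Bystander: white cup 68 mm across, 85 mm tall; origin under its centre.
- jar: Bystander: jar with blue lid, 64 mm in diameter, 75 mm tall; origin under its centre.
- can: Bystander: metal can 60 mm in diameter, 100 mm tall; origin under its centre.
- spatula: Bystander: flat spatula with blue handle lying on the bench, about 200 mm long along its x; origin on the bench.

How it is judged (in metres and radians):
On the way, in this order (a step that is already met when the one before it is completed fails the run):
1. the sash is raised more than 90 mm, let go, and stays (value of joint sash above 0.09 m and contact force between the fingers and cabinet below 0.05 N and velocity of joint sash between -0.01 and 0.01 m/s), for 0.3 s.
2. the gripped rake reaches under the sash, its blade more than 40 mm inside (x of rake_blade in the frame of cabinet above 0.04 m and contact force between the fingers and rake above 0.5 N and value of joint sash above 0.09 m), for 0.1 s.
3. the cartridge lies in the dip at the front stops (within 12 mm) (distance between cartridge and pocket below 0.012 m and linear speed of cartridge below 0.03 m/s and contact force between the fingers and cartridge below 0.05 N), for 0.2 s.
4. the rake stands upright on the bench, let go, while the cartridge waits in the dip (angle between rake's own z axis and vertical below 0.1 rad and height (world z) of rake between -0.004 and 0.006 m and linear speed of each of rake, cartridge below 0.03 m/s and contact force between the fingers and rake below 0.05 N and contact force between rake and cartridge below 0.05 N and distance between cartridge and pocket below 0.012 m), for 0.2 s.
At the end, for the whole second after the job is handed in: The cartridge lies at rest in the cradle (within 6 mm across, 20 mm along, 5 mm in height, 0.12 rad of the cradle's line), the rake stands upright and released on the bench, the sash is still raised by more than 90 mm, and nothing is held (x of cartridge in the frame of cradle between -0.006 and 0.006 m and y of cartridge in the frame of cradle between -0.02 and 0.02 m and z of cartridge in the frame of cradle between -0.005 and 0.005 m and angle between the y axis of cartridge and the y axis of balance, either way round below 0.12 rad and contact force between each of the fingers, rake and cartridge below 0.05 N and linear speed of cartridge below 0.02 m/s and value of joint sash above 0.09 m and angle between rake's own z axis and vertical below 0.1 rad and height (world z) of rake between -0.004 and 0.006 m and linear speed of rake below 0.03 m/s and contact force between the fingers and rake below 0.05 N); the robot touches nothing.
It fails at once if the fingers touch the cartridge while it is under the cabinet or less than 30 mm out ((x of cartridge in the frame of cabinet above -0.03 m and y of cartridge in the frame of cabinet between -0.09 and 0.09 m) and contact force between the fingers and cartridge above 0.2 N).
It fails at once if the cartridge rolls faster than 0.3 m/s while it is under the cabinet or less than 30 mm out ((x of cartridge in the frame of cabinet above -0.03 m and y of cartridge in the frame of cabinet between -0.09 and 0.09 m) and linear speed of cartridge above 0.3 m/s).
It fails at once if the cartridge is dropped or knocked: faster than 0.5 m/s while not held (contact force between the fingers and cartridge below 0.05 N and linear speed of cartridge above 0.5 m/s).
It fails at once if a bystander is moved by more than 30 mm (distance of any of spare, beaker, jar, can, spatula from where it was at the start of the episode above 0.03 m).
It also fails if it takes over 72 s, if anything falls off the work surface, if the arm or the gripper's body presses on something with over 40 N, if the wrist force passes 120 N, or if a joint passes its speed limit or range.

## Working session

There is one attempt and no reset: what is moved stays moved. The work goes in short steps, Python scripts to look and compute and a tool call to move; the robot and the scene stay as the last step left them, time stands still between calls to the robot, and variables do not carry over. Pictures are saved under pics/ and viewed, and the job is handed in when it is done.

Besides the shell and the picture viewer there is one more tool, called after ">>>" in YAML: its name, and indented under it one key for each argument. carry_out: Moves the arm, as the interface text tells. Its arguments: {"type":"object","properties":{"rows":{"type":"array","items":{"type":"array"}}},"required":["rows"]}

```bash
ls -la; mkdir -p pics; python3 - <<'E'
from workcell import readout, imaging
import cv2
print(readout.get_obs())
for n in ("side","top"):
    print(n,imaging.camera_params(n))
    cv2.imwrite(f"pics/{n}0.png",imaging.get_image(n)[:,:,::-1])
E
```

```text
total 12
drwxr-xr-x  3 agent agent 4096 Dec  6 20:55 .
drwxr-xr-x 23 root  root  4096 Dec  6 20:55 ..
drwxr-xr-x  2 agent agent 4096 Dec  6 20:55 pics
{'t': 0.0, 'qpos': array([-1.18199847e+00,  4.23838033e-01,  1.63069051e+00, -4.36235230e-05,
        1.08856481e+00, -1.90078137e-02]), 'qvel': array([-6.65361327e-04,  5.44446254e-04,  3.98254691e-05, -3.06255741e-03,
       -7.78393592e-04,  1.11376845e-04]), 'joint_torque': array([-7.05277562e-04, -5.44627833e+01, -2.73675835e+01,  6.43365341e-02,
        2.27266556e-02, -1.19720248e-04]), 'ee_pos': array([ 247.6724316 , -573.23418393,  221.90323561]), 'orientation': array([-3.07506653e+00, -6.35883916e-01,  4.92792865e-04]), 'ft_force': array([-1.18685592,  0.28171953,  0.62523073]), 'moment': array([ 0.01991235, -0.04252916,  0.04081225]), 'width': 87.85831188780791}
side {'fx': 493.4115270991698, 'fy': 493.4115270991698, 'cx': 325.714020605235, 'cy': 209.6660234721606, 'rvec': array([ 0.57553121, -2.77493971,  1.03930271]), 'tvec': array([ 533.18583882,  263.91552082, 1899.4674307 ])}
top {'fx': 390.35427406159255, 'fy': 390.35427406159255, 'cx': 319.7778427299175, 'cy': 197.2806750163939, 'rvec': array([ 2.14272818, -2.1491526 ,  0.14948108]), 'tvec': array([ -18.43634914,  582.3527644 , 1269.14103982])}
```

View pics/side0.png

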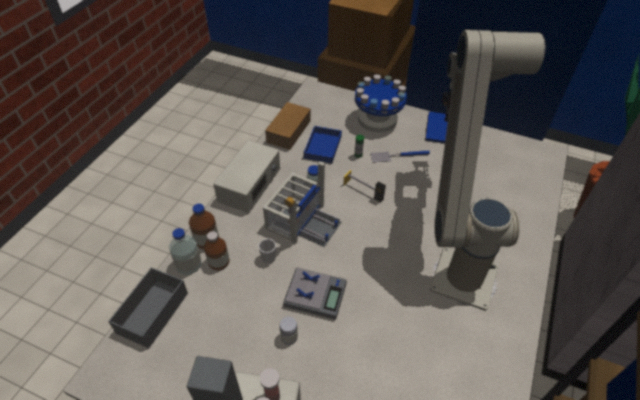

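View pics/top0.png

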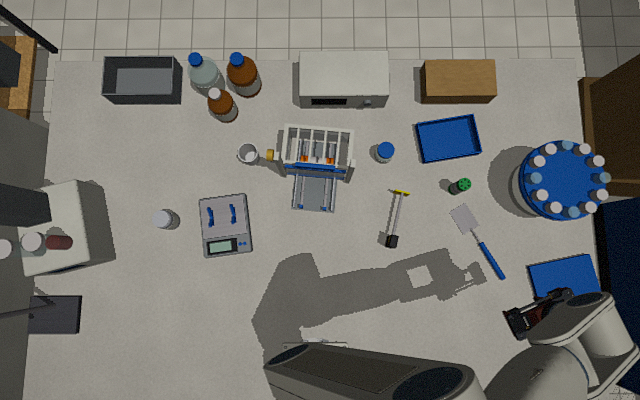

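The side view shows the cabinet near (293,205), the rake at (362,185) and the balance at (316,292). In the top view the cabinet is at (317,150), the rake runs (390,241)→(402,190) and the balance is at (225,225). Zooming in next.

```bash
cat > h.py <<'E'
import numpy as np, cv2
from workcell import readout, imaging
from scipy.spatial.transform import Rotation as R
P={n:imaging.camera_params(n) for n in("side","top")}
def ray(n,u,v):
    p=P[n];M=R.from_rotvec(p["rvec"]).as_matrix()
    d=M.T@np.array([(u-p["cx"])/p["fx"],(v-p["cy"])/p["fy"],1]);return -M.T@p["tvec"],d
def onz(n,u,v,z):
    c,d=ray(n,u,v);return c+d*(z-c[2])/d[2]
def proj(n,X):
    p=P[n];K=np.array([[p["fx"],0,p["cx"]],[0,p["fy"],p["cy"]],[0,0,1.]])
    return cv2.projectPoints(np.array(X,float).reshape(-1,3),p["rvec"],p["tvec"],K,None)[0].reshape(-1,2)
def tri(a,b):
    (c1,d1),(c2,d2)=ray("top",*a),ray("side",*b)
    s=np.linalg.lstsq(np.c_[d1,-d2],c2-c1,rcond=None)[0]
    p,q=c1+s[0]*d1,c2+s[1]*d2;return (p+q)/2,np.linalg.norm(p-q)
def crop(img,x0,y0,x1,y1,f,name):
    c=cv2.resize(img[y0:y1,x0:x1],None,fx=f,fy=f,interpolation=cv2.INTER_CUBIC)
    cv2.imwrite("pics/"+name,c)
E
python3 - <<'E'
from h import *
t=cv2.imread("pics/top0.png");s=cv2.imread("pics/side0.png")
crop(t,255,115,425,255,4.5,"t_a.png")
crop(s,250,150,400,250,5,"s_a.png")
crop(t,190,185,260,265,7,"t_b.png")
crop(s,270,255,360,325,8,"s_b.png")
for n in P:
    c,d=ray(n,320,200);print(n,c.round(),onz(n,320,200,0).round())
E
```

```text
side [ 109. 1180. 1599.] [ 669. -146.    0.]
top [ 396.  -24. 1339.] [579. -21.   0.]
```

View pics/t_a.png

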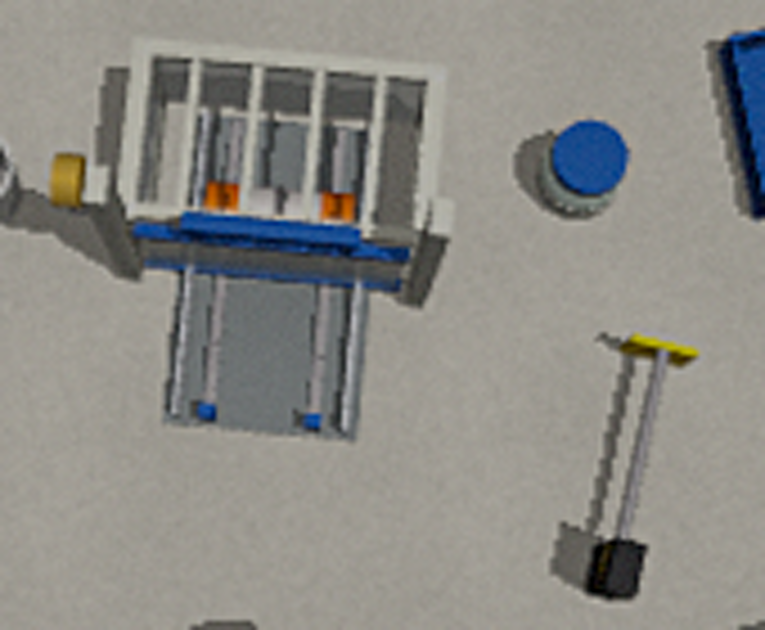

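View pics/s_a.png

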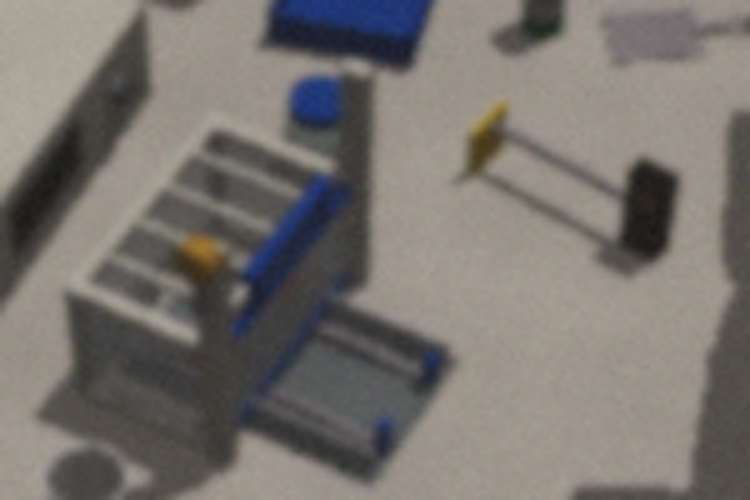

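View pics/t_b.png

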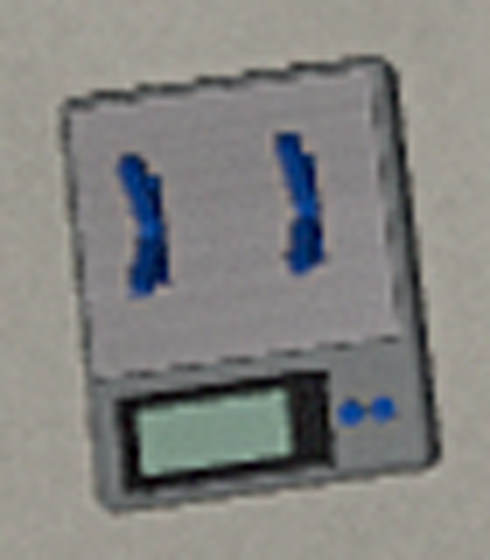

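View pics/s_b.png

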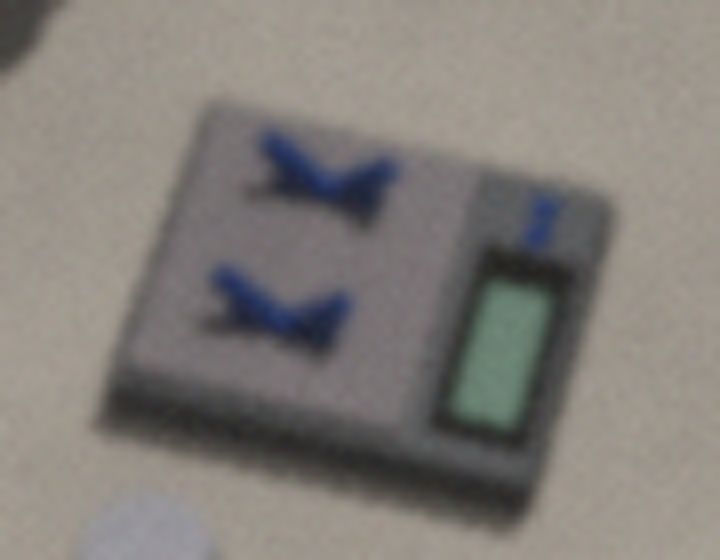

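```bash
python3 - <<'E'
from h import *
t=cv2.imread("pics/top0.png");s=cv2.imread("pics/side0.png")
for nm,im,rois in (("top",t,[(190,115,470,260)]),("side",s,[(250,150,440,320)])):
    x0,y0,x1,y1=rois[0]
    hsv=cv2.cvtColor(im,cv2.COLOR_BGR2HSV)
    for col,lo,hi in (("blue",(105,120,60),(125,255,255)),("yel",(22,120,100),(34,255,255)),("oran",(5,140,90),(21,255,255)),("blk",(0,0,0),(180,255,45)),("grn",(45,80,20),(85,255,255))):
        m=cv2.inRange(hsv,lo,hi);mm=np.zeros_like(m);mm[y0:y1,x0:x1]=m[y0:y1,x0:x1]
        n,l,st,ce=cv2.connectedComponentsWithStats(mm)
        for i in range(1,n):
            if st[i,4]>=4: print(nm,col,st[i],ce[i].round(2))
crop(t,275,115,365,215,6,"t_c.png")
E
```

```text
top blue [ 417  115   53   48 1879] [445.06 138.24]
top blue [378 142  16  16 211] [385.55 149.46]
top blue [285 162  61  11 298] [315.11 166.96]
top blue [288 173   4   1   4] [289.5 173. ]
top blue [293 173   3   2   4] [293.75 173.75]
top blue [299 174  34   5  38] [315.03 175.95]
top blue [336 177   6   2   7] [338.14 177.86]
top blue [230 204   6  20  69] [232.59 213.51]
top blue [299 204   4   4  13] [300.38 205.85]
top blue [207 207   7  20  74] [210.35 216.7 ]
top blue [322 207   4   3  10] [323.8 208. ]
top blue [238 242   4   4  11] [239.55 243.64]
top blue [243 242   3   3   9] [244. 243.]
top yel [267 149   6  11  54] [269.28 154.22]
top yel [395 189  15   5  26] [401.88 191.27]
top oran [268 155   5   6   9] [270.78 158.33]
top oran [300 155   8   7  41] [303.8  158.07]
top oran [326 158   8   6  38] [330.05 160.34]
top blk [465 116   3   2   4] [465.75 116.25]
top blk [444 119   5   2   5] [446.  119.6]
top blk [452 118   4   2   4] [453.5  118.25]
top blk [435 121   4   2   5] [436.2 121.2]
top blk [429 122   4   1   4] [430.5 122. ]
top blk [416 124   9  39  81] [419.
[... 868 characters left out ...]
ue [402 151  27   4  54] [414.93 152.8 ]
side blue [309 166   9   9  70] [313.13 169.84]
side blue [299 186  20  23 130] [308.12 195.91]
side blue [297 212   4   4   8] [298.38 213.62]
side blue [304 273   9   7  19] [307.53 275.95]
side blue [314 276   4   3   4] [315.5 277. ]
side blue [298 290  10   6  20] [302.5 293.1]
side blue [309 293   4   2   4] [310.5 293.5]
side yel [345 171   6   6  12] [347.5  173.25]
side oran [287 198   7   5  25] [289.96 200.04]
side blk [356 155   5   2   6] [357.83 155.17]
side blk [252 176  14  23 114] [258.76 187.25]
side blk [375 184   9  17 115] [379.24 191.9 ]
side blk [436 209   4  33 115] [437.67 225.53]
side blk [331 287  10   4  21] [335.24 288.19]
```

View pics/t_c.png

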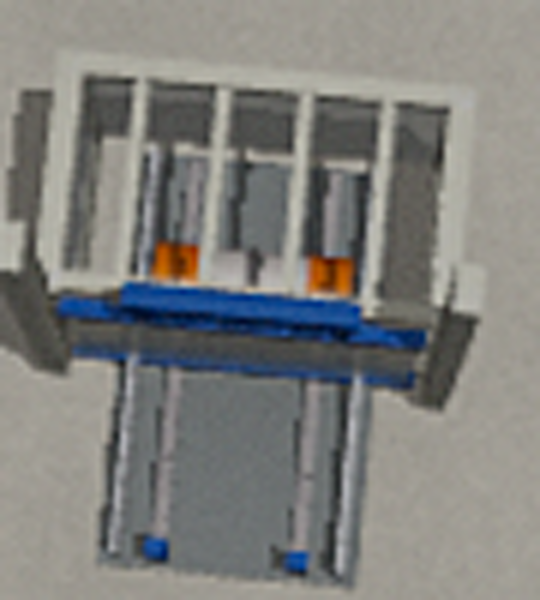

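```bash
python3 - <<'E'
from h import *
f=lambda u,v:((u+.5)/6-.5+275,(v+.5)/6-.5+115)
pts=dict(stL=(155,547,35),stR=(296,561,35),barL=(123,298,176),barR=(361,319,176),baseL=(97,563,0),baseR=(353,588,0),roofL=(60,52,135),roofR=(473,90,135),gR=(470,274,255),capL=(176,262,52),capR=(331,272,52))
w={}
for k,(u,v,z) in pts.items():
    w[k]=onz("top",*f(u,v),z); print(k,w[k].round(1))
for a in("st","bar","base","roof","cap"):
    L,Rr=w[a+"L"],w[a+"R"];d=L-Rr
    print(a,"mid",((L+Rr)/2).round(1),"len",np.linalg.norm(d[:2]).round(1),"yaw",np.degrees(np.arctan2(-d[0],d[1])).round(2))
# stops and bar by triangulation
print("bar tri",tri((315.1,166.4),(308.12,195.91)))
E
```

```text
stL [554.7  45.1  35. ]
stR [546.5 -34.   35. ]
barL [664.9  54.4 176. ]
barR [653.6 -66.4 176. ]
baseL [549.7  80.3   0. ]
baseR [534.8 -66.9   0. ]
roofL [808.9  91.6 135. ]
roofR [ 787.  -128.5  135. ]
gR [ 657.7 -115.4  255. ]
capL [714.2  33.   52. ]
capR [708.1 -54.2  52. ]
st mid [550.6   5.5  35. ] len 79.5 yaw -5.89
bar mid [659.3  -6.  176. ] len 121.3 yaw -5.35
base mid [542.3   6.7   0. ] len 147.9 yaw -5.78
roof mid [797.9 -18.4 135. ] len 221.2 yaw -5.68
cap mid [711.2 -10.6  52. ] len 87.5 yaw -3.99
bar tri (array([660.08450721,  -6.42742606, 169.19421928]), np.float64(1.0540600517367964))
```

```bash
python3 - <<'E'
from h import *
t=cv2.imread("pics/top0.png");s=cv2.imread("pics/side0.png")
crop(t,375,180,420,255,8,"t_d.png")
crop(s,335,160,395,210,10,"s_d.png")
b=[onz("top",232.59,213.51,68),onz("top",210.35,216.7,68)]
print("V",b,np.linalg.norm(b[0]-b[1]))
print(tri((232.59,213.51),(308.9,276.1)),tri((210.35,216.7),(303.8,293.2)))
g=lambda u,v:((u+.5)/7-.5+190,(v+.5)/7-.5+185)
for z in(40,):
  c=[onz("top",*g(*p),z) for p in((62,103),(393,58),(437,463),(108,512))]
  for p in c: print(p.round(1))
  c=np.array(c);print("mid",c.mean(0),"len",np.linalg.norm(c[1]-c[0]),np.linalg.norm(c[2]-c[1]),np.linalg.norm(c[3]-c[0]))
  for d in(c[0]-c[3],c[1]-c[2]):print("yaw x",np.degrees(np.arctan2(d[1],d[0])))
  for d in(c[0]-c[1],c[3]-c[2]):print("yaw y",np.degrees(np.arctan2(-d[0],d[1])))
print("block",tri((391.07,240.86),(379.24,191.9)),"blade",tri((401.88,191.27),(347.5,173.25)))
E
```

```text
V [array([525.77509313, 265.18040574,  68.        ]), array([515.52711874, 337.63962568,  68.        ])] 73.1803220390352
(array([530.22622683, 267.59326301,  61.44806162]), np.float64(7.700698408150776)) (array([518.76754888, 340.56112382,  59.92015884]), np.float64(5.055645805742107))
[577.  387.9  40. ]
[598.4 229.3  40. ]
[405.2 203.9  40. ]
[382.8 358.2  40. ]
mid [490.8346271  294.84376079  40.        ] len 160.02606071831508 194.88010750687295 196.5245643962774
yaw x 8.693801262413277
yaw x 7.497172860042711
yaw y 7.668059712324584
yaw y 8.26104608378363
block (array([ 436.93908209, -254.07722408,   46.65358976]), np.float64(1.983096802769958)) blade (array([ 599.86677559, -292.65578029,   58.278235  ]), np.float64(1.4324763420575186))
```

View pics/t_d.png

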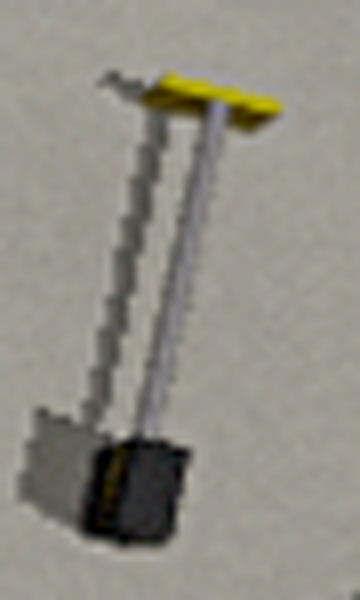

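View pics/s_d.png

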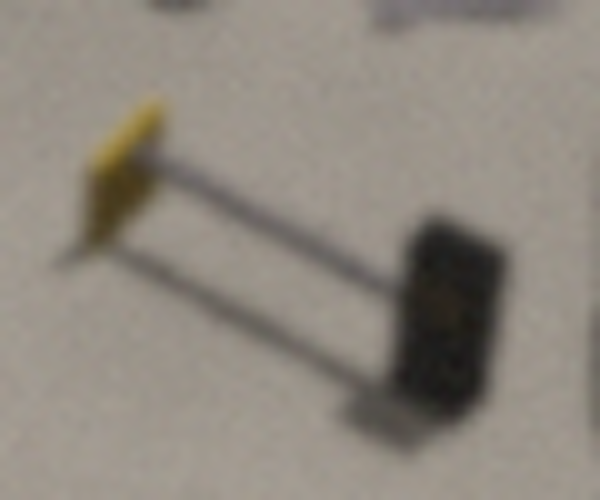

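```bash
python3 - <<'E'
from h import *
g=lambda u,v:((u+.5)/8-.5+375,(v+.5)/8-.5+180)
k=[onz("top",*g(*p),95) for p in((122,442),(188,450),(164,543),(101,535))]
for p in k:print(p.round(1))
print("blocktop",np.mean(k,0))
a,b=onz("top",*g(214,112),51),onz("top",*g(147,435),51);d=a-b
print("rod",a,b,np.linalg.norm(d),np.degrees(np.arctan2(d[1],d[0])))
L,Rr=onz("top",*g(165,76),56),onz("top",*g(282,104),56);d=L-Rr
print("blade top front edge",L,Rr,(L+Rr)/2,np.linalg.norm(d),np.degrees(np.arctan2(-d[0],d[1])))
# side: block outline
h=lambda u,v:((u+.5)/10-.5+335,(v+.5)/10-.5+160)
ang=np.radians(-13.5)
for o in((519,-273.5),):
  pass
for nm,px in(("spare",(463.15,183.98)),("jar",(385.5,149.5)),):
  print(nm,onz("top",*px,75 if nm=="jar" else 110))
E
```

```text
[ 453.6 -242.3   95. ]
[ 450.3 -268.3   95. ]
[ 413.8 -257.7   95. ]
[ 417.  -232.9   95. ]
blocktop [ 433.67889123 -250.31616164   95.        ]
rod [ 592.57784346 -292.17150974   51.        ] [ 458.44491346 -260.32184677   51.        ] 137.86240945077475 -13.357425206459558
blade top front edge [ 607.03015404 -271.25435143   56.        ] [ 595.08402106 -319.46561831   56.        ] [ 601.05708755 -295.35998487   56.        ] 49.66926964727295 -13.916853201918752
spare [ 613.86991559 -478.12222001  110.        ]
jar [ 737.39053549 -239.40734307   75.        ]
```

```bash
cat >> h.py <<'E'
CO=np.array([660.2,-5.5]);CY=np.radians(-5.67)
def cab(x,y): return CO+np.array([[np.cos(CY),-np.sin(CY)],[np.sin(CY),np.cos(CY)]])@np.array([x,y])
def psi(o): 
    y=R.from_rotvec(o["orientation"]).as_matrix()[:,1];return np.degrees(np.arctan2(y[1],y[0]))
def plan(xy,z,ps):
    """turn first, then shift in tool axes"""
    o=readout.get_obs();p=psi(o);e=o["ee_pos"]
    w=-np.radians((ps-p+180)%360-180)
    D=np.array([xy[0]-e[0],xy[1]-e[1]]);a=np.radians(ps)
    print("t",round(o["t"],2),"at",e.round(1),"psi",p.round(2),"zaxis",R.from_rotvec(o["orientation"]).as_matrix()[:,2].round(3),"w",round(o["width"],1),"F",o["ft_force"].round(1))
    print(" turn wz %.3f"%w," dx %.1f dy %.1f dz %.1f"%(D@[-np.sin(a),np.cos(a)],D@[np.cos(a),np.sin(a)],e[2]-z),"mm")
E
python3 -c "
from h import *
plan(cab(0,0),300,-5.67)"
```

```text
t 0.1 at [ 247.7 -573.3  222. ] psi -66.64 zaxis [-0.     0.001 -1.   ] w 87.8 F [-0.1 -0.1  0.8]
 turn wz -1.064  dx 605.8 dy 354.4 dz -78.0 mm
```

>>> carry_out:
  rows:
    - [[0, 0, -0.009], [0, 0, -0.1182], 0]
    - [[0, 0, -0.009], [0, 0, -0.1182], 0]
    - [[0, 0, -0.009], [0, 0, -0.1182], 0]
    - [[0, 0, -0.009], [0, 0, -0.1182], 0]
    - [[0, 0, -0.009], [0, 0, -0.1182], 0]
    - [[0, 0, -0.009], [0, 0, -0.1182], 0]
    - [[0, 0, -0.009], [0, 0, -0.1182], 0]
    - [[0, 0, -0.008], [0, 0, -0.1182], 0]
    - [[0, 0, -0.008], [0, 0, -0.1182], 0]

```text
t: 0.85
ee_pos: [247.8, -573.4, 301.7]
orientation: [-2.322, -2.115, -0.0]
ft_force: [-0.3, 0.5, -0.3]
width: 88.0
```

>>> carry_out:
  rows:
    - [[0.03, 0.0177, 0], [0, 0, 0], 0]
    - [[0.03, 0.0177, 0], [0, 0, 0], 0]
    - [[0.03, 0.0177, 0], [0, 0, 0], 0]
    - [[0.03, 0.0177, 0], [0, 0, 0], 0]
    - [[0.03, 0.0177, 0], [0, 0, 0], 0]
    - [[0.03, 0.0177, 0], [0, 0, 0], 0]
    - [[0.03, 0.0177, 0], [0, 0, 0], 0]
    - [[0.03, 0.0177, 0], [0, 0, 0], 0]
    - [[0.03, 0.0177, 0], [0, 0, 0], 0]
    - [[0.03, 0.0177, 0], [0, 0, 0], 0]

```text
t: 1.68
ee_pos: [454.2, -291.1, 301.4]
orientation: [-2.329, -2.108, 0.0]
ft_force: [-0.1, 0.0, -0.3]
width: 87.9
```

```bash
python3 -c "
from h import *
plan(cab(0,0),300,-5.67)"
```

```text
t 1.68 at [ 454.2 -291.1  301.4] psi -5.69 zaxis [-0.  0. -1.] w 87.9 F [-0.1  0.  -0.3]
 turn wz -0.000  dx 304.5 dy 176.7 dz 1.4 mm
```

>>> carry_out:
  rows:
    - [[0.03, 0.0177, 0], [0, 0, 0], 0]
    - [[0.03, 0.0177, 0], [0, 0, 0], 0]
    - [[0.03, 0.0177, 0], [0, 0, 0], 0]
    - [[0.03, 0.0177, 0], [0, 0, 0], 0]
    - [[0.03, 0.0177, 0], [0, 0, 0], 0]
    - [[0.03, 0.0177, 0], [0, 0, 0], 0]
    - [[0.03, 0.0177, 0], [0, 0, 0], 0]
    - [[0.03, 0.0177, 0], [0, 0, 0], 0]
    - [[0.03, 0.0177, 0], [0, 0, 0], 0]
    - [[0.03, 0.0177, 0], [0, 0, 0], 0]
    - [[0, 0, 0], [0, 0, 0], 0]

```text
t: 2.6
ee_pos: [662.0, -7.0, 300.9]
orientation: [-2.324, -2.113, -0.003]
ft_force: [-0.6, -0.4, -0.2]
width: 88.0
```

```bash
python3 -c "
from h import *
plan(cab(0,0),153,-5.67)
t=imaging.get_image('top')[:,:,::-1].copy();s=imaging.get_image('side')[:,:,::-1].copy()
crop(t,255,115,425,255,4,'t1.png');crop(s,230,110,390,250,5,'s1.png')"
```

```text
t 2.6 at [662.   -7.  300.9] psi -5.46 zaxis [ 0.001  0.002 -1.   ] w 88.0 F [-0.6 -0.4 -0.2]
 turn wz 0.004  dx 1.3 dy -2.0 dz 147.9 mm
```

View pics/s1.png

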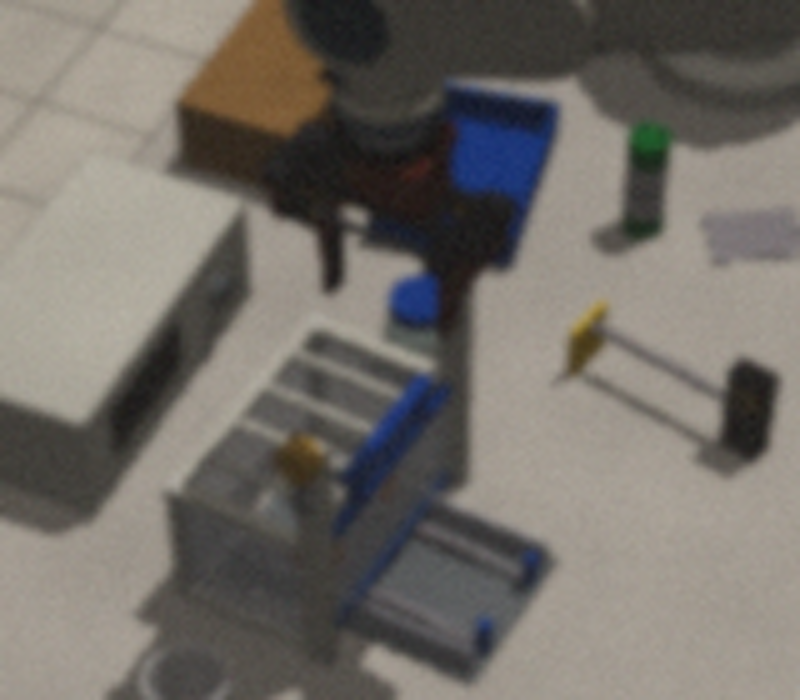

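The open jaws straddle the bar (zoomed fingers at (335,290) and (455,320), bar at (395,450)). Descending.

>>> carry_out:
  rows:
    - [[0.0013, -0.002, 0.02], [0, 0, 0], 0]
    - [[0, 0, 0.02], [0, 0, 0], 0]
    - [[0, 0, 0.02], [0, 0, 0], 0]
    - [[0, 0, 0.02], [0, 0, 0], 0]
    - [[0, 0, 0.02], [0, 0, 0], 0]
    - [[0, 0, 0.02], [0, 0, 0], 0]
    - [[0, 0, 0.015], [0, 0, 0], 0]
    - [[0, 0, 0.011], [0, 0, 0], 0]
    - [[0, 0, 0], [0, 0, 0], 0.9]
    - [[0, 0, 0], [0, 0, 0], 0.9]
    - [[0, 0, 0], [0, 0, 0], 0.9]
    - [[0, 0, 0], [0, 0, 0], 0.9]

```text
t: 3.7
ee_pos: [658.4, -10.5, 157.1]
orientation: [2.328, 2.107, 0.002]
ft_force: [0.1, -0.5, -0.5]
width: 64.4
```

>>> carry_out:
  rows:
    - [[0, 0, 0], [0, 0, 0], 0.9]
    - [[0, 0, 0], [0, 0, 0], 0.9]
    - [[0, 0, 0], [0, 0, 0], 0.9]
    - [[0, 0, 0], [0, 0, 0], 0.9]

```text
t: 4.03
ee_pos: [657.8, -10.2, 156.0]
orientation: [2.328, 2.109, 0.001]
ft_force: [0.2, -0.1, -1.2]
width: 38.1
```

>>> carry_out:
  rows:
    - [[0, 0, 0], [0, 0, 0], 0.9]
    - [[0, 0, 0], [0, 0, 0], 0.9]
    - [[0, 0, 0], [0, 0, 0], 0.9]
    - [[0, 0, 0], [0, 0, 0], 0.9]
    - [[0, 0, 0], [0, 0, 0], 0.9]
    - [[0, 0, 0], [0, 0, 0], 0.9]

```text
t: 4.53
ee_pos: [661.9, -10.6, 156.4]
orientation: [2.324, 2.104, 0.01]
ft_force: [13.7, -1.4, -7.4]
width: 13.9
```

>>> carry_out:
  rows:
    - [[0, 0.002, 0], [0, 0, 0], 0.9]
    - [[0, 0.002, 0], [0, 0, 0], 0.9]
    - [[0, 0, -0.006], [0, 0, 0], 0.9]
    - [[0, 0, -0.012], [0, 0, 0], 0.9]
    - [[0, 0, -0.012], [0, 0, 0], 0.9]
    - [[0, 0, -0.012], [0, 0, 0], 0.9]
    - [[0, 0, -0.012], [0, 0, 0], 0.9]

```text
t: 5.12
ee_pos: [661.8, -10.6, 209.5]
orientation: [-2.329, -2.109, -0.0]
ft_force: [5.9, -0.4, -7.9]
width: 13.8
```

>>> carry_out:
  rows:
    - [[0, 0, -0.012], [0, 0, 0], 0.9]
    - [[0, 0, -0.012], [0, 0, 0], 0.9]
    - [[0, 0, -0.012], [0, 0, 0], 0.9]
    - [[0, 0, -0.012], [0, 0, 0], 0.9]
    - [[0, 0, -0.012], [0, 0, 0], 0.9]
    - [[0, 0, -0.01], [0, 0, 0], 0.9]
    - [[0, 0, -0.007], [0, 0, 0], 0.9]
    - [[0, 0, 0], [0, 0, 0], 0.9]
    - [[0, 0, 0], [0, 0, 0], 0.9]

```text
t: 5.87
ee_pos: [661.8, -10.6, 287.9]
orientation: [2.328, 2.108, 0.001]
ft_force: [1.6, 0.3, 2.1]
width: 13.8
```

>>> carry_out:
  rows:
    - [[0, 0, 0], [0, 0, 0], 0.4]
    - [[0, 0, 0], [0, 0, 0], 0.4]
    - [[0, 0, 0], [0, 0, 0], 0.4]
    - [[0, 0, 0], [0, 0, 0], 0.4]
    - [[0, 0, 0], [0, 0, 0], 0.4]
    - [[0, 0, 0], [0, 0, 0], 0.4]
    - [[0, 0, 0], [0, 0, 0], 0.4]
    - [[0, 0, -0.02], [0, 0, 0], 0.4]
    - [[0, 0, -0.03], [0, 0, 0], 0.4]

```text
t: 6.62
ee_pos: [659.9, -10.6, 333.7]
orientation: [-2.325, -2.105, 0.008]
ft_force: [-0.6, -0.5, -0.3]
width: 52.5
```

```bash
python3 -c "
from h import *
plan(cab(0,0),300,76.4)
t=imaging.get_image('top')[:,:,::-1].copy();s=imaging.get_image('side')[:,:,::-1].copy()
crop(t,255,95,425,235,4,'t2.png');crop(s,230,110,390,250,5,'s2.png')"
```

```text
t 6.62 at [659.9 -10.6 333.7] psi -5.69 zaxis [-0.007  0.    -1.   ] w 52.5 F [-0.6 -0.5 -0.3]
 turn wz -1.433  dx 0.9 dy 5.0 dz 33.7 mm
```

View pics/s2.png

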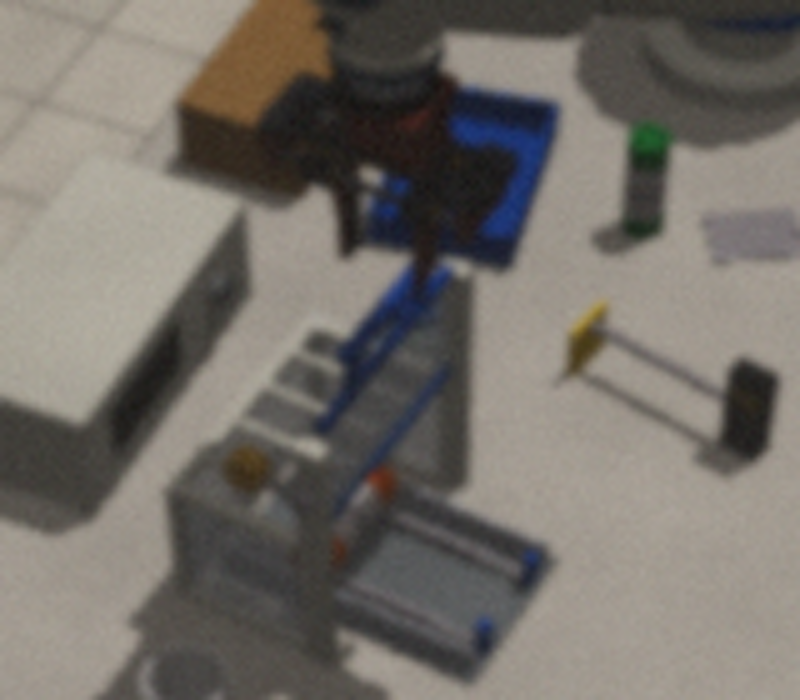

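View pics/t2.png

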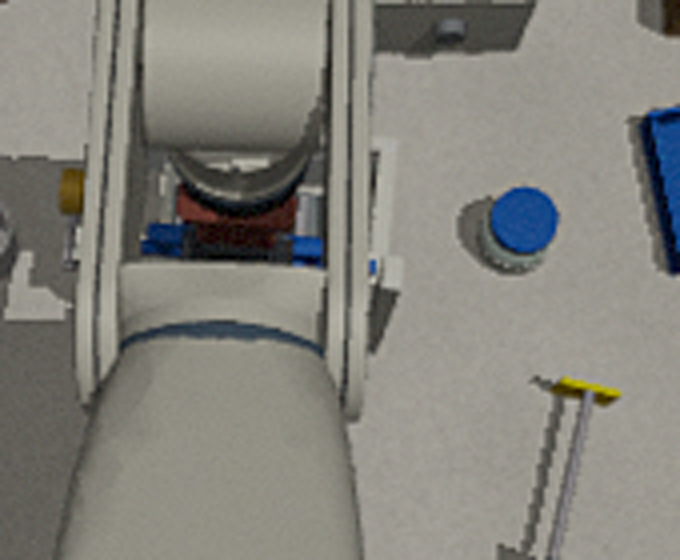

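The sash holds up with the bar free at (385,350) in the side view. The cartridge is visible under it, with orange ends at (378,485) and (335,550). Next, the rake.

>>> carry_out:
  rows:
    - [[0, -0.005, -0.01], [0, 0, 0], 0.1]
    - [[-0.0238, -0.0178, 0], [0, 0, 0], 0.1]
    - [[-0.0238, -0.0178, 0], [0, 0, 0], 0.1]
    - [[-0.0238, -0.0178, 0], [0, 0, 0], 0.1]
    - [[-0.0238, -0.0178, 0], [0, 0, 0], 0.1]
    - [[-0.0238, -0.0178, 0], [0, 0, 0], 0.1]
    - [[-0.0238, -0.0178, 0], [0, 0, 0], 0.1]
    - [[-0.0238, -0.0178, 0], [0, 0, 0], 0.1]
    - [[-0.0238, -0.0178, 0], [0, 0, 0], 0.1]
    - [[-0.0238, -0.0178, 0], [0, 0, 0], 0.1]
    - [[-0.0238, -0.0178, 0], [0, 0, 0], 0.1]
    - [[-0.0238, -0.0178, 0], [0, 0, 0], 0.1]

```text
t: 7.72
ee_pos: [434.1, -251.6, 346.2]
orientation: [-2.328, -2.108, 0.001]
ft_force: [0.1, -0.9, 0.4]
width: 78.9
```

>>> carry_out:
  rows:
    - [[0, 0, 0.015], [0, 0, -0.1194], 0.1]
    - [[0, 0, 0.015], [0, 0, -0.1194], 0.1]
    - [[0, 0, 0.015], [0, 0, -0.1194], 0.1]
    - [[0, 0, 0.015], [0, 0, -0.1194], 0.1]
    - [[0, 0, 0.015], [0, 0, -0.1194], 0.1]
    - [[0, 0, 0.015], [0, 0, -0.1194], 0.1]
    - [[0, 0, 0.015], [0, 0, -0.1194], 0.1]
    - [[0, 0, 0.015], [0, 0, -0.1194], 0.1]
    - [[0, 0, 0.015], [0, 0, -0.1194], 0.1]
    - [[0, 0, 0.015], [0, 0, -0.1194], 0.1]
    - [[0, 0, 0.015], [0, 0, -0.1194], 0.1]
    - [[0, 0, 0.015], [0, 0, -0.1194], 0.1]

```text
t: 8.72
ee_pos: [435.1, -250.8, 165.7]
orientation: [-0.362, -3.119, -0.001]
ft_force: [0.5, 0.6, -0.2]
width: 79.0
```

```bash
python3 -c "
from h import *
plan((435.5,-253),53,76.4)
o=readout.get_obs();print(o['qpos'].round(2))
s=imaging.get_image('side')[:,:,::-1].copy()
plan((435.5,-253),53,76.4)
crop(s,300,110,440,240,5,'s3.png')"
```

```text
t 8.72 at [ 435.1 -250.8  165.7] psi 76.75 zaxis [-0.001  0.001 -1.   ] w 79.0 F [ 0.5  0.6 -0.2]
 turn wz 0.006  dx -0.9 dy -2.1 dz 112.7 mm
[-0.55  0.33  1.94  0.    0.88 -1.89]
t 8.77 at [ 433.7 -249.9  163.1] psi 77.16 zaxis [-0.005  0.003 -1.   ] w 78.9 F [-1. -0. -2.]
 turn wz 0.013  dx -2.5 dy -2.6 dz 110.1 mm
```

View pics/s3.png

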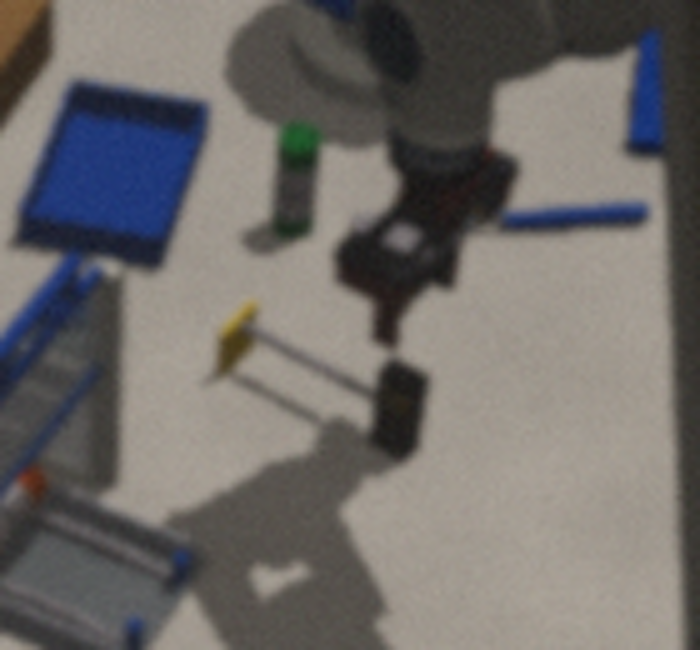

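>>> carry_out:
  rows:
    - [[-0.002, -0.0026, 0.016], [0, 0, 0.006], 0.1]
    - [[0, 0, 0.018], [0, 0, 0], 0.1]
    - [[0, 0, 0.018], [0, 0, 0], 0.1]
    - [[0, 0, 0.018], [0, 0, 0], 0.1]
    - [[0, 0, 0.018], [0, 0, 0], 0.1]
    - [[0, 0, 0.013], [0, 0, 0], 0.1]
    - [[0, 0, 0.01], [0, 0, 0], 0.1]
    - [[0, 0, 0], [0, 0, 0], 0.1]

```text
t: 9.43
ee_pos: [436.0, -253.5, 54.2]
orientation: [-0.383, -3.115, -0.002]
ft_force: [-0.7, -0.2, -0.3]
width: 79.0
```

```bash
python3 -c "
from h import *
plan((435.5,-253),53,76.4)
s=imaging.get_image('side')[:,:,::-1].copy()
crop(s,300,110,440,240,5,'s4.png')"
```

```text
t 9.43 at [ 436.  -253.5   54.2] psi 75.97 zaxis [-0.003  0.002 -1.   ] w 79.0 F [-0.7 -0.2 -0.3]
 turn wz -0.008  dx 0.6 dy 0.3 dz 1.2 mm
```

View pics/s4.png

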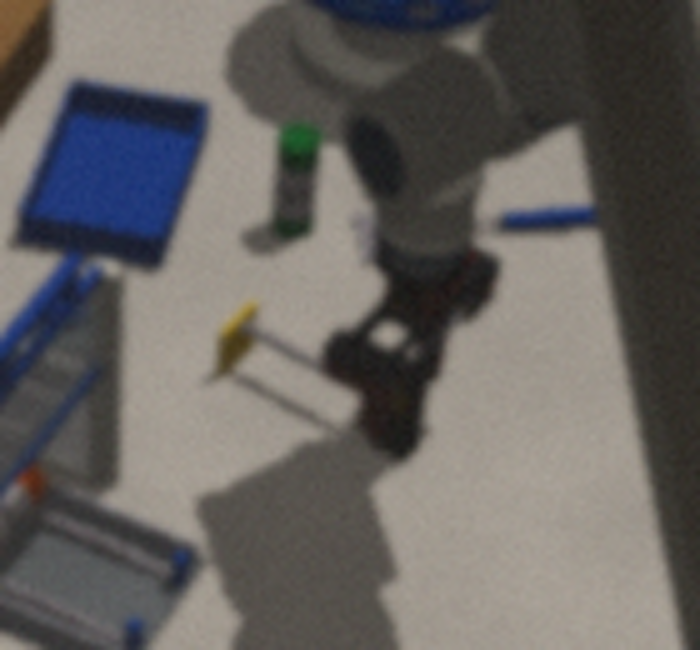

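The fingers straddle the block at (395,410) and the rake is undisturbed. Closing.

>>> carry_out:
  rows:
    - [[0, 0, 0], [0, 0, 0], 0.85]
    - [[0, 0, 0], [0, 0, 0], 0.85]
    - [[0, 0, 0], [0, 0, 0], 0.85]
    - [[0, 0, 0], [0, 0, 0], 0.85]
    - [[0, 0, 0], [0, 0, 0], 0.85]
    - [[0, 0, 0], [0, 0, 0], 0.85]
    - [[0, 0, 0], [0, 0, 0], 0.85]
    - [[0, 0, 0], [0, 0, 0], 0.85]
    - [[0, 0, 0], [0, 0, 0], 0.85]
    - [[0, 0, 0], [0, 0, 0], 0.85]

```text
t: 10.32
ee_pos: [437.2, -254.2, 55.6]
orientation: [-0.381, -3.118, -0.0]
ft_force: [-0.6, 0.1, 0.2]
width: 23.9
```

>>> carry_out:
  rows:
    - [[0, 0, -0.005], [0, 0, 0], 0.85]
    - [[0, 0, -0.015], [0, 0, 0], 0.85]
    - [[0, 0, -0.02], [0, 0, 0], 0.85]
    - [[0, 0, -0.02], [0, 0, 0], 0.85]
    - [[0, 0, -0.01], [0, 0, 0], 0.85]
    - [[0, 0, 0], [0, 0, 0], 0.85]

```text
t: 10.82
ee_pos: [438.5, -255.0, 127.8]
orientation: [0.381, 3.115, -0.003]
ft_force: [0.9, -0.4, -1.8]
width: 24.0
```

```bash
python3 -c "
from h import *
plan(cab(-260,0),133,84.33)
t=imaging.get_image('top')[:,:,::-1].copy()
s=imaging.get_image('side')[:,:,::-1].copy()
crop(t,285,115,425,255,5,'t5.png')
crop(s,300,110,440,240,5,'s5.png')"
```

```text
t 10.82 at [ 438.5 -255.   127.8] psi 76.07 zaxis [ 0.003 -0.002 -1.   ] w 24.0 F [ 0.9 -0.4 -1.8]
 turn wz -0.144  dx 64.0 dy 270.2 dz -5.2 mm
```

View pics/s5.png

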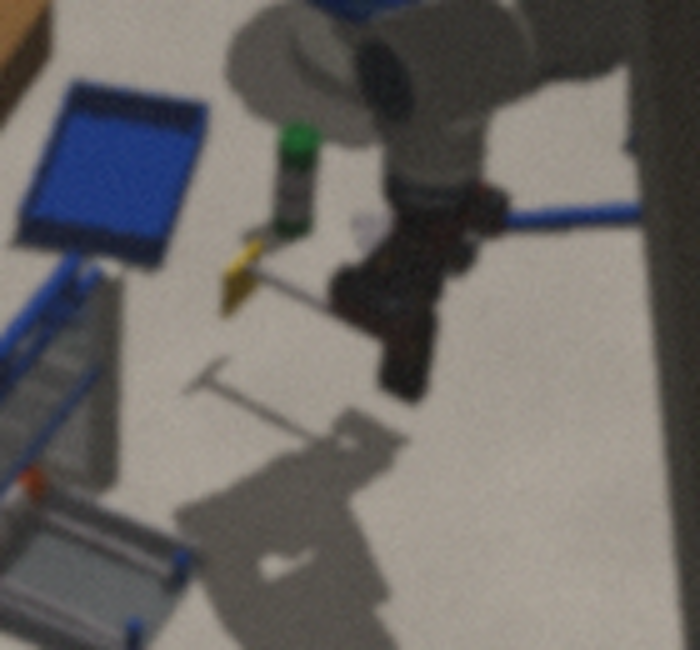

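View pics/t5.png

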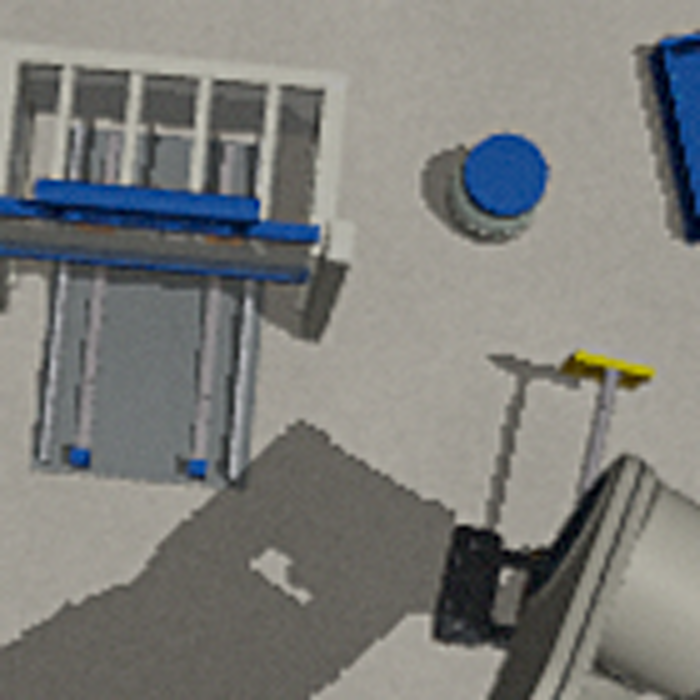

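>>> carry_out:
  rows:
    - [[0, 0, 0], [0, 0, -0.072], 0.85]
    - [[0, 0, 0], [0, 0, -0.072], 0.85]
    - [[0.0062, 0.0268, 0], [0, 0, 0], 0.85]
    - [[0.0062, 0.0268, 0], [0, 0, 0], 0.85]
    - [[0.0062, 0.0268, 0], [0, 0, 0], 0.85]
    - [[0.0062, 0.0268, 0], [0, 0, 0], 0.85]
    - [[0.0062, 0.0268, 0], [0, 0, 0], 0.85]
    - [[0.0062, 0.0268, 0], [0, 0, 0], 0.85]
    - [[0.0062, 0.0268, 0], [0, 0, 0], 0.85]
    - [[0.0062, 0.0268, 0], [0, 0, 0], 0.85]
    - [[0.0062, 0.0268, 0], [0, 0, 0], 0.85]
    - [[0.0062, 0.0268, 0], [0, 0, 0], 0.85]

```text
t: 11.92
ee_pos: [400.8, 19.8, 124.6]
orientation: [-0.156, -3.135, 0.0]
ft_force: [-0.1, 0.1, -2.4]
width: 23.8
```

>>> carry_out:
  rows:
    - [[0, 0, 0], [0, 0, 0], 0.85]
    - [[0, 0, 0], [0, 0, 0], 0.85]

```text
t: 12.08
ee_pos: [401.1, 19.5, 124.7]
orientation: [-0.151, -3.136, 0.0]
ft_force: [0.6, -1.0, -1.9]
width: 23.8
```

```bash
sed -i 's/CO=np.array(.*);CY/CO=np.array([662.,-5.7]);CY/' h.py; python3 -c "
from h import *
plan(cab(-260,0),120,84.33)
t=imaging.get_image('top')[:,:,::-1].copy()
s=imaging.get_image('side')[:,:,::-1].copy()
for nm,im in(('t',t),('s',s)):
    m=cv2.inRange(cv2.cvtColor(im,cv2.COLOR_BGR2HSV),(22,110,90),(34,255,255));n,l,st,ce=cv2.connectedComponentsWithStats(m)
    print(nm,[(st[i].tolist(),ce[i].round(1)) for i in range(1,n) if st[i,4]>8])
crop(t,255,115,395,255,5,'t6.png')
crop(s,250,140,410,260,5,'s6.png')"
```

```text
t 12.08 at [401.1  19.5 124.7] psi 84.5 zaxis [-0.002 -0.    -1.   ] w 23.8 F [ 0.6 -1.  -1.9]
 turn wz 0.003  dx -2.1 dy 0.7 dz 4.7 mm
t [([270, 138, 7, 10, 44], array([273., 142.])), ([305, 197, 16, 4, 40], array([312.2, 198.5]))]
s [([325, 209, 7, 8, 20], array([328. , 212.8]))]
```

View pics/s6.png

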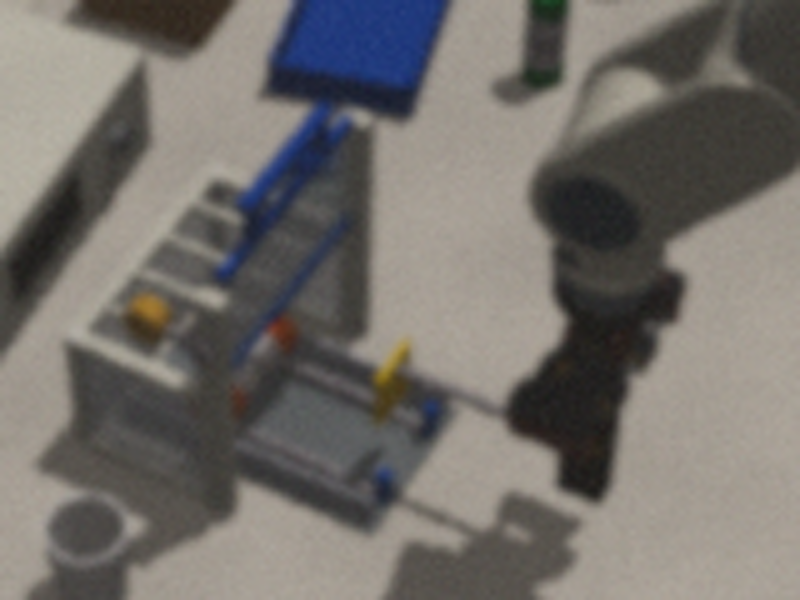

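View pics/t6.png

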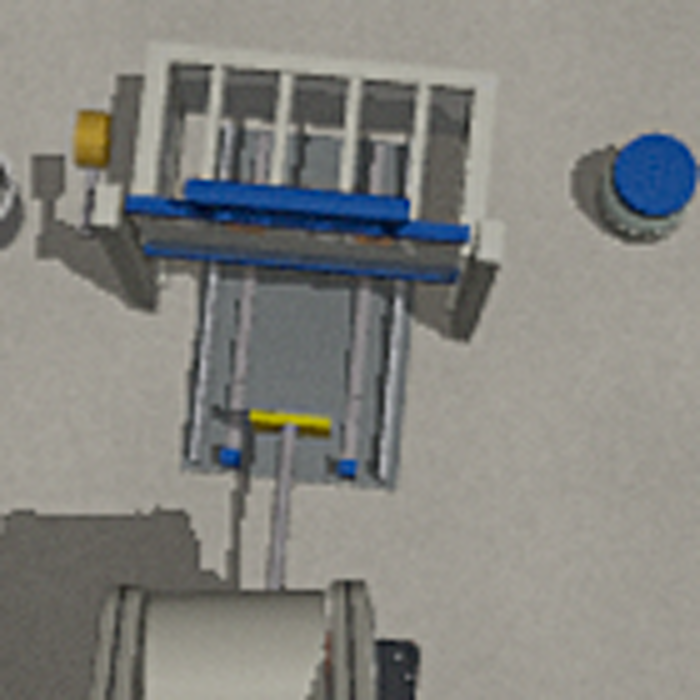

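```bash
python3 -c "
from h import *
print(tri((312.2,198.5),(328,212.8)))
a=cab(-90,0);g=lambda u,v:((u+.5)/5-.5+255,(v+.5)/5-.5+115)
q=lambda u,v:((u+.5)/5-.5+250,(v+.5)/5-.5+140)
# top: blade upper far edge ends
for z in(110,120,130):
  L,Rr=onz('top',*g(250,411),z),onz('top',*g(330,419),z);d=L-Rr;print(z,L,Rr,np.linalg.norm(d),np.degrees(np.arctan2(-d[0],d[1])))
print('upper right corner tri',tri(g(330,419),q(407,342)))
print('upper left',tri(g(250,411),q(378,378)))
print('expected',cab(-87,-25),cab(-87,25))
# lower left corner in side
c,d=ray('side',*q(378,415));p=cab(-87,25)
for z in(55,65,75,85):print(z,onz('side',*q(378,415),z))
"
```

```text
(array([568.7375483 ,   3.79779002, 121.07600111]), np.float64(3.353685115398896))
110 [574.17362979  27.88402503 110.        ] [568.86842392 -23.00235074 110.        ] 51.16217791614972 -5.951921894478638
120 [572.7253466   27.45917672 120.        ] [567.46331138 -23.0131156  120.        ] 50.745850140821005 -5.951921894478683
130 [571.27706341  27.03432841 130.        ] [566.05819884 -23.02388045 130.        ] 50.329522365492274 -5.951921894478597
upper right corner tri (array([567.94507768, -22.84168896, 122.59679548]), np.float64(1.7125881676808214))
upper left (array([571.9349131 ,  27.16519943, 130.51782642]), np.float64(1.4805794449106697))
expected [572.9556848  -21.98219675] [577.89562112  27.77317512]
55 [581.15442234   4.05463295  55.        ]
65 [578.09612988  11.66653364  65.        ]
75 [575.03783742  19.27843434  75.        ]
85 [571.97954496  26.89033504  85.        ]
```

>>> carry_out:
  rows:
    - [[-0.008, 0.001, 0.005], [0, 0, 0.003], 0.85]
    - [[-0.018, 0, 0], [0, 0, 0], 0.85]
    - [[-0.018, 0, 0], [0, 0, 0], 0.85]
    - [[-0.018, 0, 0], [0, 0, 0], 0.85]
    - [[-0.018, 0, 0], [0, 0, 0], 0.85]
    - [[0, 0, 0], [0, 0, 0], 0.85]

```text
t: 12.68
ee_pos: [486.4, 10.0, 120.6]
orientation: [0.164, 3.133, 0.0]
ft_force: [1.1, 0.6, -2.4]
width: 24.1
```

```bash
python3 -c "
from h import *
plan(cab(-80,0),120,84.33)
s=imaging.get_image('side')[:,:,::-1].copy()
crop(s,240,140,380,250,5,'s7.png')"
```

```text
t 12.68 at [486.4  10.  120.6] psi 84.01 zaxis [ 0.004 -0.    -1.   ] w 24.1 F [ 1.1  0.6 -2.4]
 turn wz -0.006  dx -96.3 dy 1.8 dz 0.6 mm
```

View pics/s7.png

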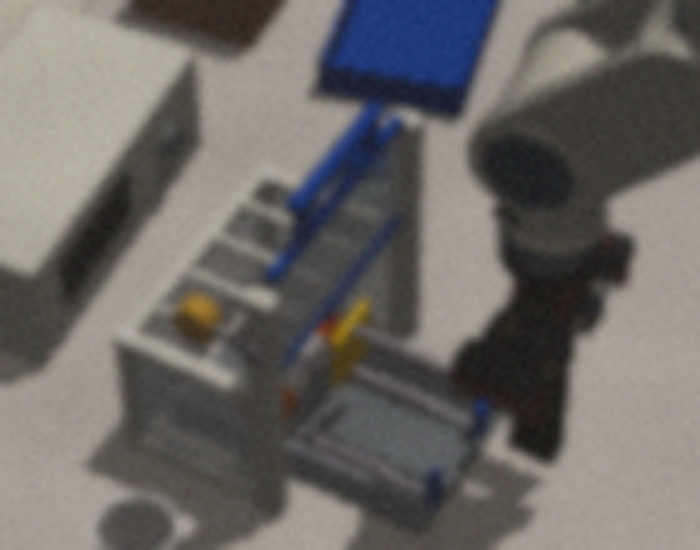

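>>> carry_out:
  rows:
    - [[-0.016, 0.0006, 0], [0, 0, -0.002], 0.85]
    - [[-0.016, 0.0006, 0], [0, 0, 0], 0.85]
    - [[-0.016, 0.0006, 0], [0, 0, 0], 0.85]
    - [[-0.016, 0, 0], [0, 0, 0], 0.85]
    - [[-0.016, 0, 0], [0, 0, 0], 0.85]
    - [[-0.016, 0, 0], [0, 0, 0], 0.85]
    - [[0, 0, 0], [0, 0, 0], 0.85]

```text
t: 13.32
ee_pos: [579.5, 2.6, 120.4]
orientation: [0.159, 3.136, -0.0]
ft_force: [-0.4, 0.5, -1.7]
width: 23.6
```

```bash
python3 -c "
from h import *
plan(cab(-80,0),120,84.33)
s=imaging.get_image('side')[:,:,::-1].copy()
t=imaging.get_image('top')[:,:,::-1].copy()
crop(s,240,140,380,250,5,'s8.png');crop(t,265,105,375,225,6,'t8.png')"
```

```text
t 13.32 at [579.5   2.6 120.4] psi 84.18 zaxis [ 0.002 -0.    -1.   ] w 23.6 F [-0.4  0.5 -1.7]
 turn wz -0.003  dx -2.9 dy -0.1 dz 0.4 mm
```

View pics/s8.png

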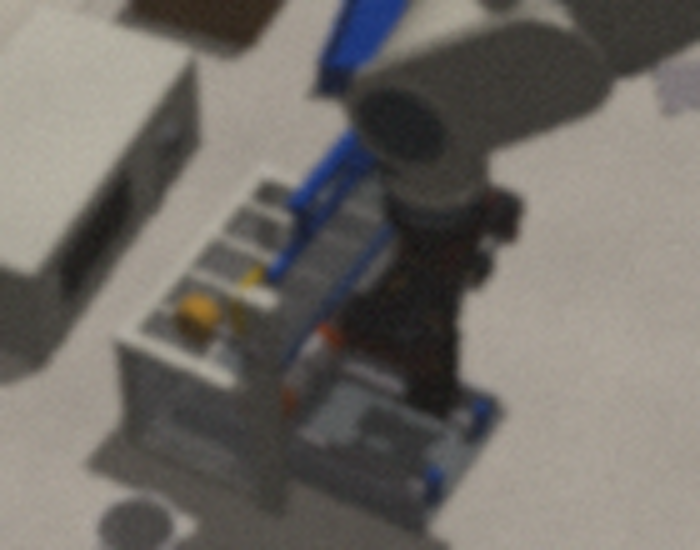

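View pics/t8.png

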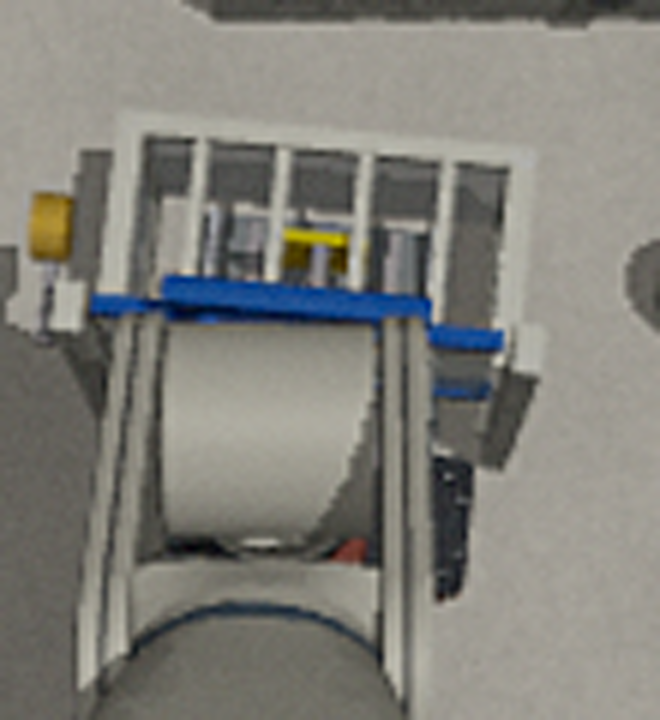

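```bash
python3 -c "
from h import *
g=lambda u,v:((u+.5)/6-.5+265,(v+.5)/6-.5+105)
M=np.array([[np.cos(CY),np.sin(CY)],[-np.sin(CY),np.cos(CY)]])
for p in((290,231),(348,235),(318,246)):
  X=onz('top',*g(*p),121);print(X,M@(X[:2]-CO))
# cartridge caps from initial side view and side s7: 
s=cv2.imread('pics/side0.png')
# current: orange cap ends in s8
q=lambda u,v:((u+.5)/5-.5+240,(v+.5)/5-.5+140)
for p in((330,332),(288,403)):
  for z in(36,):
    X=onz('side',*q(*p),z);print(X,M@(X[:2]-CO))
"
```

```text
[747.05666052   1.15097956 121.        ] [83.96364742 15.22095043]
[744.73012319 -29.92952069 121.        ] [ 84.71920665 -15.93734544]
[738.72043612 -13.84206053 121.        ] [77.14950179 -0.52234362]
[697.94027184 -60.12172055  36.        ] [ 41.14122847 -50.60460579]
[697.17034889  24.47603352  36.        ] [32.01692207 33.50318106]
```

```bash
python3 -c "
from h import *
f=lambda u,v:((u+.5)/6-.5+275,(v+.5)/6-.5+115)
M=np.array([[np.cos(CY),np.sin(CY)],[-np.sin(CY),np.cos(CY)]])
for p in((176,243),(331,255)):
  X=onz('top',*f(*p),40.7);print(M@(X[:2]-CO)-[19.4,0])
"

```

```text
[42.48571625 45.59866784]
[ 43.90777942 -42.81381081]
```

>>> carry_out:
  rows:
    - [[0, 0, 0.008], [0, 0, 0], 0.85]
    - [[0, 0, 0.01], [0, 0, 0], 0.85]
    - [[0, 0, 0.01], [0, 0, 0], 0.85]
    - [[0, 0, 0.01], [0, 0, 0], 0.85]
    - [[0, 0, 0.005], [0, 0, 0], 0.85]
    - [[0, 0, 0], [0, 0, 0], 0.85]

```text
t: 13.92
ee_pos: [576.1, 3.6, 75.7]
orientation: [-0.157, -3.134, 0.0]
ft_force: [-1.4, -0.5, -1.5]
width: 23.7
```

```bash
python3 -c "
from h import *
plan(cab(-80,0),77,84.33)
s=imaging.get_image('side')[:,:,::-1].copy()
t=imaging.get_image('top')[:,:,::-1].copy()
crop(s,240,140,380,250,5,'s9.png');crop(t,265,105,375,225,6,'t9.png')"
```

```text
t 13.92 at [576.1   3.6  75.7] psi 84.27 zaxis [-0.003  0.    -1.   ] w 23.7 F [-1.4 -0.5 -1.5]
 turn wz -0.001  dx -6.4 dy -0.8 dz -1.3 mm
```

View pics/s9.png

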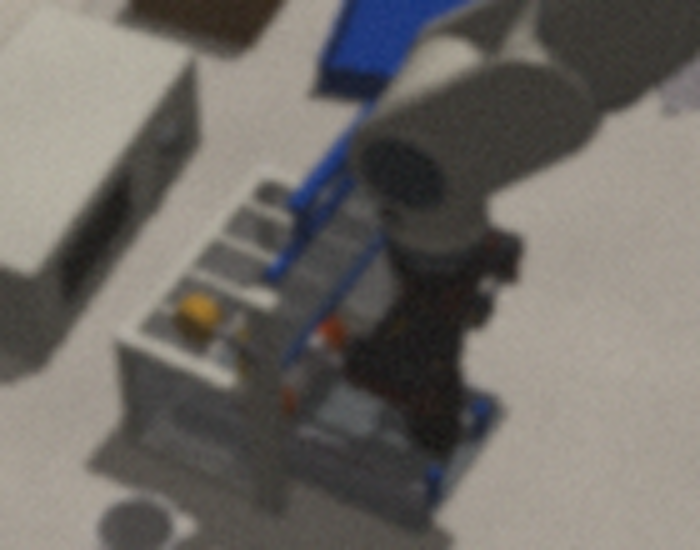

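View pics/t9.png

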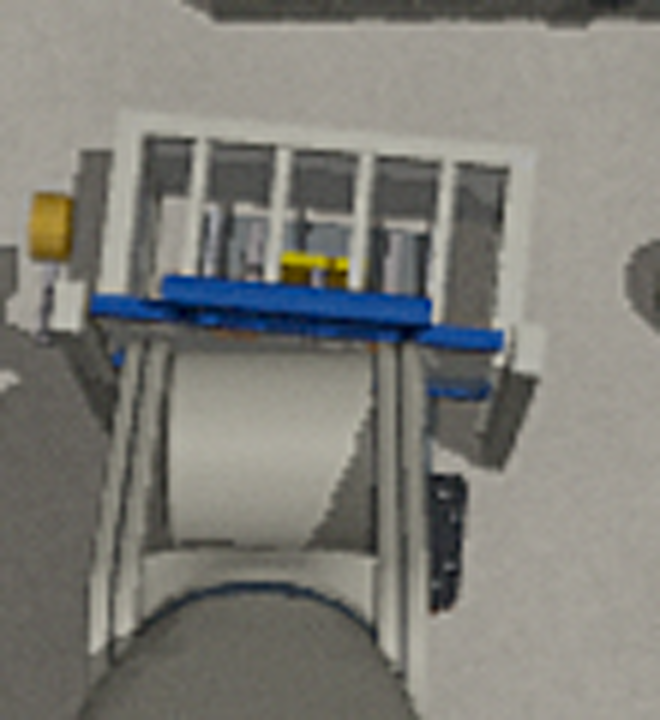

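The cartridge hasn't moved and the blade is behind it (yellow at (315,265) in the top view). Pulling slowly now.

>>> carry_out:
  rows:
    - [[0.003, 0, -0.001], [0, 0, 0], 0.85]
    - [[0.004, 0, 0], [0, 0, 0], 0.85]
    - [[0.004, 0, 0], [0, 0, 0], 0.85]
    - [[0.004, 0, 0], [0, 0, 0], 0.85]
    - [[0.004, 0, 0], [0, 0, 0], 0.85]
    - [[0.004, 0, 0], [0, 0, 0], 0.85]
    - [[0.005, 0, 0], [0, 0, 0], 0.85]
    - [[0.005, 0, 0], [0, 0, 0], 0.85]
    - [[0.005, 0, 0], [0, 0, 0], 0.85]
    - [[0.005, 0, 0], [0, 0, 0], 0.85]

```text
t: 14.85
ee_pos: [534.1, 7.9, 78.7]
orientation: [-0.157, -3.138, 0.0]
ft_force: [0.9, 0.3, -2.3]
width: 24.1
```

```bash
python3 -c "
from h import *
plan(cab(-120,0),77,84.33)
s=imaging.get_image('side')[:,:,::-1].copy()
t=imaging.get_image('top')[:,:,::-1].copy()
crop(s,240,140,380,250,5,'s10.png');crop(t,265,105,375,225,6,'t10.png')"
```

```text
t 14.85 at [534.1   7.9  78.7] psi 84.26 zaxis [-0. -0. -1.] w 24.1 F [ 0.9  0.3 -2.3]
 turn wz -0.001  dx -8.6 dy -0.9 dz 1.7 mm
```

View pics/s10.png

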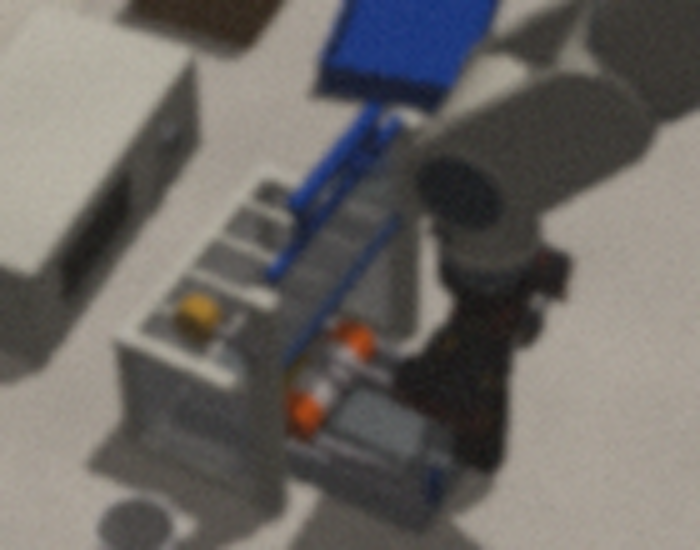

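View pics/t10.png

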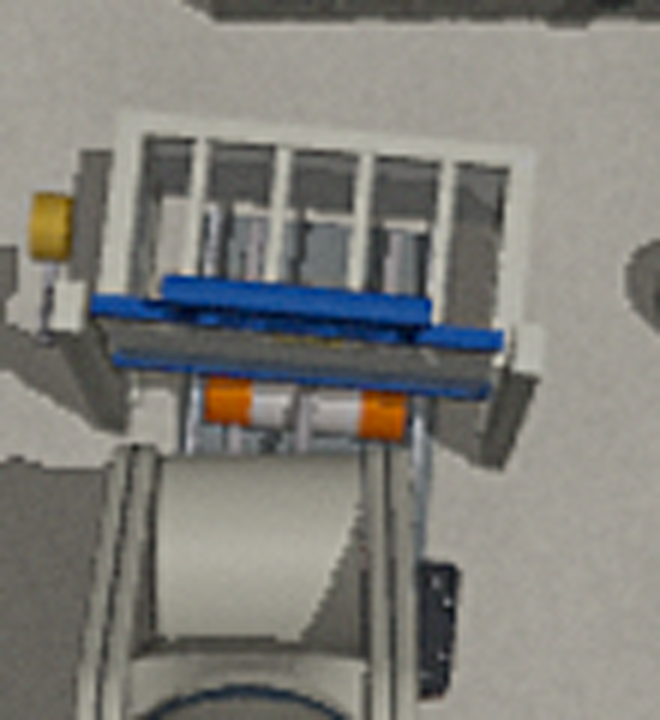

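The cartridge is rolling out square (orange ends at (228,400) and (383,415) in the top view). Continuing.

>>> carry_out:
  rows:
    - [[0.005, 0, 0], [0, 0, 0], 0.85]
    - [[0.005, 0, 0], [0, 0, 0], 0.85]
    - [[0.005, 0, 0], [0, 0, 0], 0.85]
    - [[0.005, 0, 0], [0, 0, 0], 0.85]
    - [[0.005, 0, 0], [0, 0, 0], 0.85]
    - [[0.005, 0, 0], [0, 0, 0], 0.85]
    - [[0.005, 0, 0], [0, 0, 0], 0.85]
    - [[0.005, 0, 0], [0, 0, 0], 0.85]
    - [[0.005, 0, 0], [0, 0, 0], 0.85]
    - [[0.005, 0, 0], [0, 0, 0], 0.85]
    - [[0.005, 0, 0], [0, 0, 0], 0.85]
    - [[0.005, 0, 0], [0, 0, 0], 0.85]

```text
t: 15.95
ee_pos: [474.5, 13.9, 78.7]
orientation: [0.157, 3.138, 0.0]
ft_force: [0.1, -0.5, -1.9]
width: 24.0
```

```bash
python3 -c "
from h import *
plan(cab(-200,0),77,84.33)
s=imaging.get_image('side')[:,:,::-1].copy()
t=imaging.get_image('top')[:,:,::-1].copy()
crop(s,240,140,380,250,5,'s11.png');crop(t,265,105,375,225,6,'t11.png')"
```

```text
t 15.95 at [474.5  13.9  78.7] psi 84.26 zaxis [ 0.  0. -1.] w 24.0 F [ 0.1 -0.5 -1.9]
 turn wz -0.001  dx 11.5 dy -1.0 dz 1.7 mm
```

View pics/s11.png

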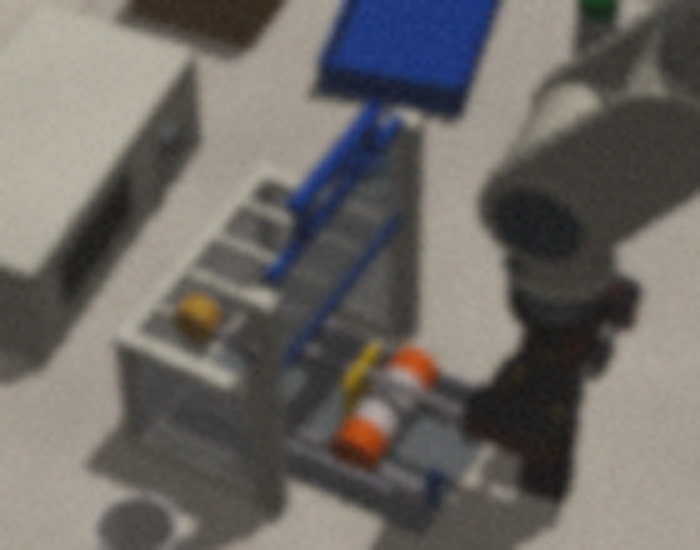

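View pics/t11.png

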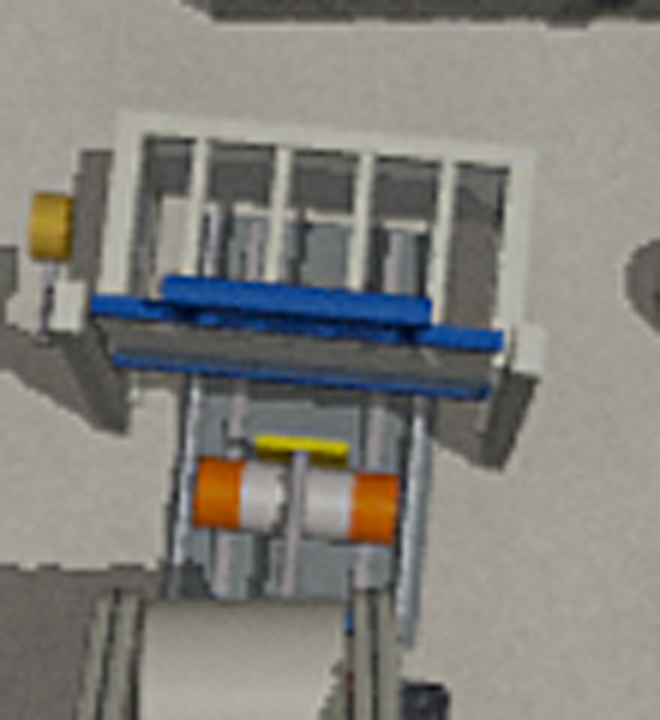

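>>> carry_out:
  rows:
    - [[0.005, 0, 0], [0, 0, 0], 0.85]
    - [[0.005, 0, 0], [0, 0, 0], 0.85]
    - [[0.004, 0, 0], [0, 0, 0], 0.85]
    - [[0.003, 0, 0], [0, 0, 0], 0.85]
    - [[0.001, 0, 0], [0, 0, 0], 0.85]
    - [[0, 0, 0], [0, 0, 0], 0.85]
    - [[0, 0, 0], [0, 0, 0], 0.85]
    - [[0, 0, 0], [0, 0, 0], 0.85]
    - [[0, 0, 0], [0, 0, 0], 0.85]
    - [[0, 0, 0], [0, 0, 0], 0.85]
    - [[0, 0, 0], [0, 0, 0], 0.85]
    - [[0, 0, 0], [0, 0, 0], 0.85]

```text
t: 17.05
ee_pos: [457.2, 15.7, 78.7]
orientation: [0.157, 3.138, 0.0]
ft_force: [0.1, 0.6, -1.4]
width: 23.7
```

```bash
python3 -c "
from h import *
plan(cab(-200,0),77,84.33)
s=imaging.get_image('side')[:,:,::-1].copy()
t=imaging.get_image('top')[:,:,::-1].copy()
crop(s,240,140,380,250,5,'s12.png');crop(t,265,105,375,225,6,'t12.png')
print(proj('side',np.r_[cab(-86,0),31]),proj('top',np.r_[cab(-86,0),31]))"
```

```text
t 17.05 at [457.2  15.7  78.7] psi 84.26 zaxis [ 0. -0. -1.] w 23.7 F [ 0.1  0.6 -1.4]
 turn wz -0.001  dx -5.9 dy -1.0 dz 1.7 mm
[[326.28602658 226.47303968]] [[313.00077701 199.46319586]]
```

View pics/s12.png

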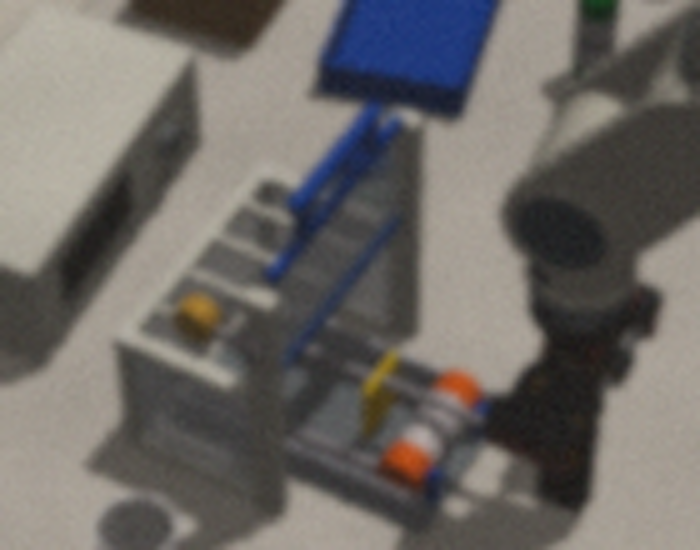

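View pics/t12.png

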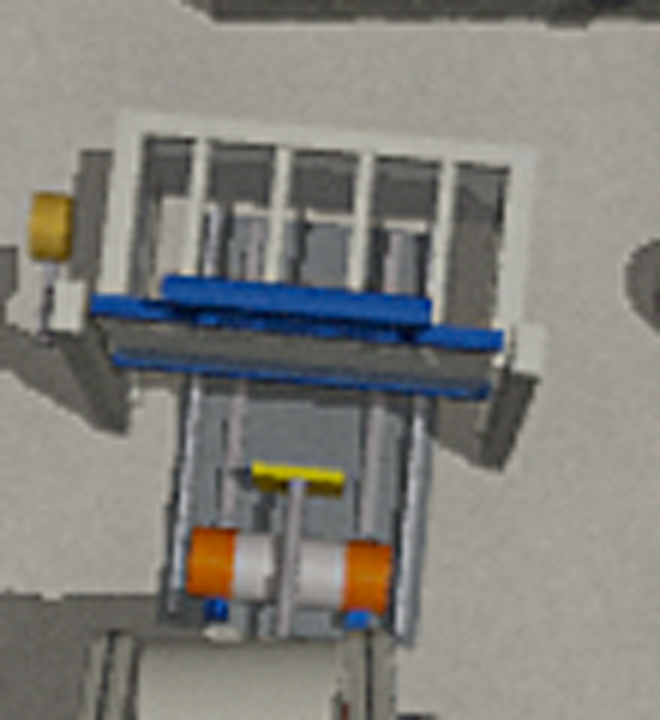

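The cartridge rests in the dip against the stops (centre at about (288,568) in the top view). Lifting the rake off and returning it to its old place.

>>> carry_out:
  rows:
    - [[0, 0, -0.008], [0, 0, 0], 0.85]
    - [[0, 0, -0.018], [0, 0, 0], 0.85]
    - [[0, 0, -0.02], [0, 0, 0], 0.85]
    - [[0, 0, -0.02], [0, 0, 0], 0.85]
    - [[0, 0, -0.016], [0, 0, 0], 0.85]
    - [[0.015, 0, 0], [0, 0, 0], 0.85]
    - [[0.015, 0, 0], [0, 0, 0], 0.85]
    - [[0, 0, 0], [0, 0, 0], 0.85]

```text
t: 17.82
ee_pos: [424.4, 18.8, 161.0]
orientation: [-0.157, -3.135, 0.0]
ft_force: [-1.0, -0.6, -1.0]
width: 23.9
```

```bash
python3 -c "
from h import *
plan((436.5,-254),160,84.33)"
```

```text
t 17.82 at [424.4  18.8 161. ] psi 84.27 zaxis [-0.002  0.    -1.   ] w 23.9 F [-1.  -0.6 -1. ]
 turn wz -0.001  dx -39.0 dy -270.3 dz 1.0 mm
```

>>> carry_out:
  rows:
    - [[0, -0.026, 0], [0, 0, 0], 0.85]
    - [[0, -0.026, 0], [0, 0, 0], 0.85]
    - [[0, -0.026, 0], [0, 0, 0], 0.85]
    - [[0, -0.026, 0], [0, 0, 0], 0.85]
    - [[0, -0.026, 0], [0, 0, 0], 0.85]
    - [[0, -0.026, 0], [0, 0, 0], 0.85]
    - [[-0.009, -0.026, 0], [0, 0, 0], 0.85]
    - [[-0.01, -0.026, 0], [0, 0, 0], 0.85]
    - [[-0.01, -0.026, 0], [0, 0, 0], 0.85]
    - [[-0.01, -0.026, 0], [0, 0, 0], 0.85]
    - [[0, -0.01, 0], [0, 0, 0.072], 0.85]
    - [[0, 0, 0], [0, 0, 0.072], 0.85]

```text
t: 18.82
ee_pos: [440.1, -256.8, 161.0]
orientation: [0.391, 3.116, -0.002]
ft_force: [-0.6, 0.1, -2.2]
width: 24.1
```

>>> carry_out:
  rows:
    - [[0, 0, 0.02], [0, 0, 0], 0.85]
    - [[0, 0, 0.02], [0, 0, 0], 0.85]
    - [[0, 0, 0.02], [0, 0, 0], 0.85]
    - [[0, 0, 0.018], [0, 0, 0], 0.85]
    - [[0, 0, 0.01], [0, 0, 0], 0.85]
    - [[0, 0, 0], [0, 0, 0], 0.85]
    - [[0, 0, 0], [0, 0, 0], 0.85]

```text
t: 19.4
ee_pos: [439.2, -254.0, 72.6]
orientation: [-0.382, -3.118, -0.0]
ft_force: [0.5, 0.2, -1.8]
width: 24.1
```

```bash
python3 -c "
from h import *
plan((436.5,-254),56,76)
s=imaging.get_image('side')[:,:,::-1].copy()
crop(s,310,120,430,240,5,'s13.png')"
```

```text
t 19.4 at [ 439.2 -254.    72.6] psi 76.01 zaxis [-0.001  0.    -1.   ] w 24.1 F [ 0.5  0.2 -1.8]
 turn wz 0.000  dx 2.6 dy -0.7 dz 16.6 mm
```

View pics/s13.png

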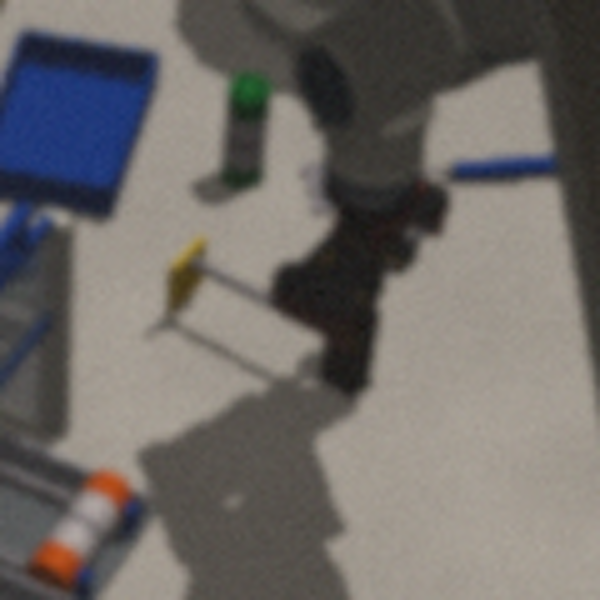

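>>> carry_out:
  rows:
    - [[0, 0, 0.006], [0, 0, 0], 0.85]
    - [[0, 0, 0.005], [0, 0, 0], 0.85]
    - [[0, 0, 0.003], [0, 0, 0], 0.85]
    - [[0, 0, 0.001], [0, 0, 0], 0.85]
    - [[0, 0, 0], [0, 0, 0], 0.85]
    - [[0, 0, 0], [0, 0, 0], 0.85]

```text
t: 19.95
ee_pos: [439.1, -253.9, 57.7]
orientation: [-0.383, -3.118, -0.0]
ft_force: [0.2, -0.6, -2.5]
width: 23.8
```

>>> carry_out:
  rows:
    - [[0, 0, 0.001], [0, 0, 0], 0.85]
    - [[0, 0, 0.001], [0, 0, 0], 0.85]
    - [[0, 0, 0], [0, 0, 0], 0.85]

```text
t: 20.2
ee_pos: [439.2, -253.9, 55.7]
orientation: [0.383, 3.118, -0.0]
ft_force: [-0.2, 0.4, -2.0]
width: 23.9
```

>>> carry_out:
  rows:
    - [[0, 0, 0.001], [0, 0, 0], 0.85]
    - [[0, 0, 0.0005], [0, 0, 0], 0.85]
    - [[0, 0, 0], [0, 0, 0], 0.85]

```text
t: 20.45
ee_pos: [439.2, -254.0, 55.6]
orientation: [0.383, 3.118, -0.0]
ft_force: [-4.1, 2.3, 15.5]
width: 24.2
```

>>> carry_out:
  rows:
    - [[0, 0, -0.001], [0, 0, 0], 0.85]
    - [[0, 0, 0], [0, 0, 0], 0.5]
    - [[0, 0, 0], [0, 0, 0], 0.3]
    - [[0, 0, 0], [0, 0, 0], 0.3]
    - [[0, 0, 0], [0, 0, 0], 0.3]
    - [[0, 0, 0], [0, 0, 0], 0.3]
    - [[0, 0, 0], [0, 0, 0], 0.3]

```text
t: 21.03
ee_pos: [439.0, -253.8, 55.1]
orientation: [-0.383, -3.118, -0.0]
ft_force: [-0.9, -0.2, -0.3]
width: 59.7
```

>>> carry_out:
  rows:
    - [[0, 0, -0.005], [0, 0, 0], 0.3]
    - [[0, 0, -0.02], [0, 0, 0], 0.3]
    - [[0, 0, -0.03], [0, 0, 0], 0.3]
    - [[0, 0, -0.03], [0, 0, 0], 0.3]
    - [[0, 0, -0.03], [0, 0, 0], 0.3]
    - [[0, 0, -0.03], [0, 0, 0], 0.3]
    - [[0, 0, 0], [0, 0, 0], 0.3]

```text
t: 21.62
ee_pos: [441.9, -255.6, 206.0]
orientation: [0.381, 3.11, -0.006]
ft_force: [1.4, 0.5, 0.7]
width: 61.2
```

```bash
python3 -c "
from h import *
plan((436.5,-254),200,-5.67)
s=imaging.get_image('side')[:,:,::-1].copy()
t=imaging.get_image('top')[:,:,::-1].copy()
cv2.imwrite('pics/top14.png',t);cv2.imwrite('pics/side14.png',s)
crop(s,250,140,410,250,5,'s14.png');crop(t,265,105,425,255,5,'t14.png')"
```

```text
t 21.62 at [ 441.9 -255.6  206. ] psi 76.01 zaxis [ 0.008 -0.005 -1.   ] w 61.2 F [1.4 0.5 0.7]
 turn wz 1.426  dx 1.0 dy -5.5 dz 6.0 mm
```

View pics/s14.png

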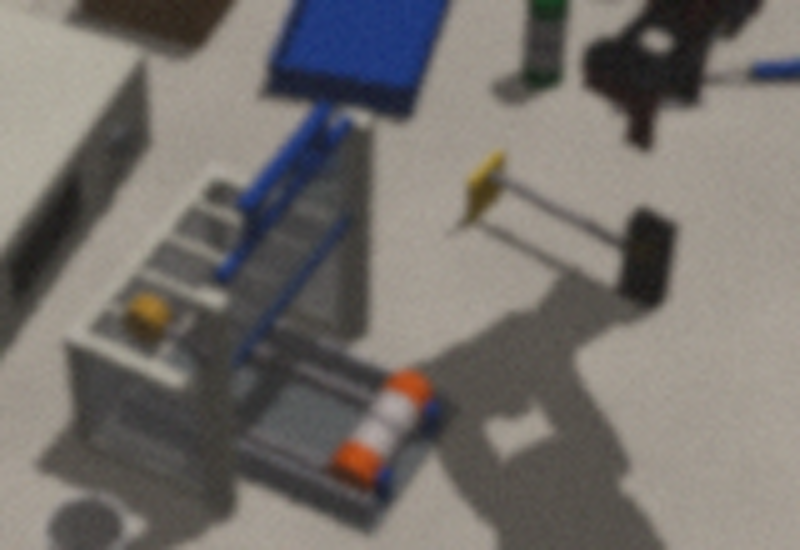

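View pics/t14.png

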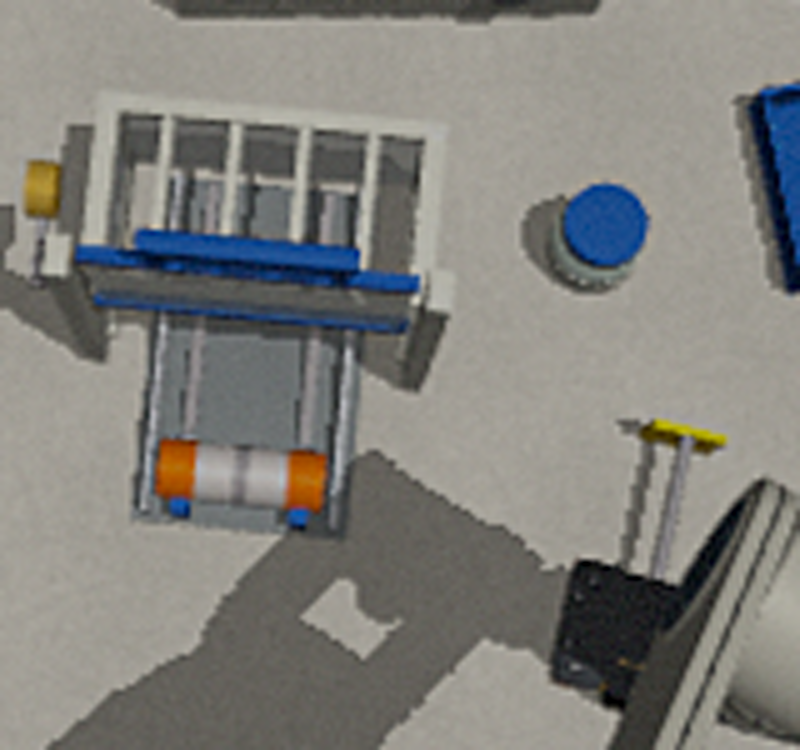

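```bash
python3 -c "
from h import *
g=lambda u,v:((u+.5)/5-.5+265,(v+.5)/5-.5+105)
t=cv2.imread('pics/top14.png');m=cv2.inRange(cv2.cvtColor(t,cv2.COLOR_BGR2HSV),(3,140,90),(21,255,255));m[:180]=0
n,l,st,ce=cv2.connectedComponentsWithStats(m);c=[ce[i] for i in range(1,n) if st[i,4]>30];print(c)
A=[onz('top',*p,36) for p in c];L=max(A,key=lambda a:a[1]);r=min(A,key=lambda a:a[1]);d=L-r
print('mid',(L+r)/2,np.linalg.norm(d),np.degrees(np.arctan2(-d[0],d[1])))
A,B=onz('top',*g(158,470),31),onz('top',*g(327,483),31);print(A,B,(A+B)/2,np.linalg.norm(A-B))
# top/bottom silhouette at the middle
print('cab pocket',cab(-86,0))
for p in((242,448),(242,505)):print(onz('top',*g(*p),31))
plan(((L+r)/2)[:2],200,-5.67)
"
```

```text
[array([299.69767442, 198.1744186 ]), array([325.7625, 200.5625])]
mid [576.05929519   3.62963833  36.        ] 88.23216119491305 -5.467476596946382
[579.55305931  59.65231061  31.        ] [570.3099353  -54.65678663  31.        ] [574.9314973    2.49776199  31.        ] 114.6821915204024
cab pocket [576.4207604    2.79669046]
[594.42531798   2.79441543  31.        ]
[555.51542024   2.80501203  31.        ]
t 21.72 at [ 439.6 -254.2  201.5] psi 76.01 zaxis [ 0.003 -0.002 -1.   ] w 61.1 F [-0.  -0.6 -0.4]
 turn wz 1.426  dx 270.1 dy 110.3 dz 1.5 mm
```

>>> carry_out:
  rows:
    - [[0, 0, 0], [0, 0, 0.1188], 0.3]
    - [[0, 0, 0], [0, 0, 0.1188], 0.3]
    - [[0, 0, 0], [0, 0, 0.1188], 0.3]
    - [[0, 0, 0], [0, 0, 0.1188], 0.3]
    - [[0, 0, 0], [0, 0, 0.1188], 0.3]
    - [[0, 0, 0], [0, 0, 0.1188], 0.3]
    - [[0, 0, 0], [0, 0, 0.1188], 0.3]
    - [[0, 0, 0], [0, 0, 0.1188], 0.3]
    - [[0, 0, 0], [0, 0, 0.1188], 0.3]
    - [[0, 0, 0], [0, 0, 0.1188], 0.3]
    - [[0, 0, 0], [0, 0, 0.1188], 0.3]
    - [[0, 0, 0], [0, 0, 0.1188], 0.3]

```text
t: 22.72
ee_pos: [438.0, -253.2, 198.4]
orientation: [-2.332, -2.1, 0.002]
ft_force: [0.3, 0.4, -0.6]
width: 61.5
```

```bash
python3 -c "
from h import *
plan(cab(-113.6,0),200,-5.67)"
```

```text
t 22.72 at [ 438.  -253.2  198.4] psi -6.01 zaxis [-0.003  0.002 -1.   ] w 61.5 F [ 0.3  0.4 -0.6]
 turn wz -0.006  dx 268.4 dy 84.9 dz -1.6 mm
```

>>> carry_out:
  rows:
    - [[0.027, 0.0085, 0], [0, 0, -0.006], 0.3]
    - [[0.027, 0.0085, 0], [0, 0, 0], 0.3]
    - [[0.027, 0.0085, 0], [0, 0, 0], 0.3]
    - [[0.027, 0.0085, 0], [0, 0, 0], 0.3]
    - [[0.027, 0.0085, 0], [0, 0, 0], 0.3]
    - [[0.027, 0.0085, 0], [0, 0, 0], 0.3]
    - [[0.027, 0.0085, 0], [0, 0, 0], 0.3]
    - [[0.027, 0.0085, 0], [0, 0, 0], 0.3]
    - [[0.027, 0.0085, 0], [0, 0, 0], 0.3]
    - [[0.0255, 0.0085, 0], [0, 0, 0], 0.3]
    - [[0, 0, 0], [-0.131, 0, 0], 0.3]
    - [[0, 0, 0], [-0.131, 0, 0], 0.3]

```text
t: 23.72
ee_pos: [550.2, 7.0, 198.7]
orientation: [2.174, 1.985, 0.253]
ft_force: [-0.4, -0.5, -0.9]
width: 61.5
```

```bash
cat >> h.py <<'E'
def plan3(xy,z,msg=""):
    o=readout.get_obs();M=R.from_rotvec(o["orientation"]).as_matrix()
    print("t",round(o["t"],2),"at",o["ee_pos"].round(1),"yaxis",M[:,1].round(3),"zaxis",M[:,2].round(3),"psi",psi(o).round(2),"tilt",np.degrees(np.arccos(-M[2,2])).round(1),"w",o["width"].round(1),"F",o["ft_force"].round(1))
    print(" shift mm",(M.T@(np.array([xy[0],xy[1],z])-o["ee_pos"])).round(1))
E
python3 -c "
from h import *
plan3(cab(-86.4+3.4,.2),18.4)"
```

```text
Traceback (most recent call last):
  File "h.py", line 33, in plan3
    print("t",round(o["t"],2),"at",o["ee_pos"].round(1),"yaxis",M[:,1].round(3),"zaxis",M[:,2].round(3),"psi",psi(o).round(2),"tilt",np.degrees(np.arccos(-M[2,2])).round(1),"w",o["width"].round(1),"F",o["ft_force"].round(1))
                                                                                                                                                                                 ^^^^^^^^^^^^^^^^
AttributeError: 'float' object has no attribute 'round'
```

```bash
sed -i 's/o\["width"\].round(1)/round(o["width"],1)/' h.py
python3 -c "
from h import *
plan3(cab(-86.4+3.4,.2),18.4)"
```

```text
t 23.72 at [550.2   7.  198.7] yaxis [ 0.964 -0.088  0.251] zaxis [ 0.25  -0.022 -0.968] psi -5.19 tilt 14.5 w 61.5 F [-0.4 -0.5 -0.9]
 shift mm [ -1.7 -16.7 182. ]
```

>>> carry_out:
  rows:
    - [[-0.0017, -0.008, 0], [0, 0, 0.006], 0.3]
    - [[0, -0.009, 0.01], [0, 0, 0], 0.3]
    - [[0, 0, 0.02], [0, 0, 0], 0.3]
    - [[0, 0, 0.02], [0, 0, 0], 0.3]
    - [[0, 0, 0.02], [0, 0, 0], 0.3]
    - [[0, 0, 0.02], [0, 0, 0], 0.3]
    - [[0, 0, 0.01], [0, 0, 0], 0.3]
    - [[0, 0, 0], [0, 0, 0], 0.3]

```text
t: 24.38
ee_pos: [555.2, 2.7, 96.1]
orientation: [2.189, 1.981, 0.242]
ft_force: [-0.1, -0.1, 0.4]
width: 61.5
```

```bash
python3 -c "
from h import *
plan3(cab(-86.4+3.4,.2),18.4)
s=imaging.get_image('side')[:,:,::-1].copy()
crop(s,260,120,390,250,5,'s15.png')"
```

```text
t 24.38 at [555.2   2.7  96.1] yaxis [ 0.966 -0.097  0.24 ] zaxis [ 0.239 -0.023 -0.971] psi -5.72 tilt 13.9 w 61.5 F [-0.1 -0.1  0.4]
 shift mm [ 2.4  4.8 81.2]
```

View pics/s15.png

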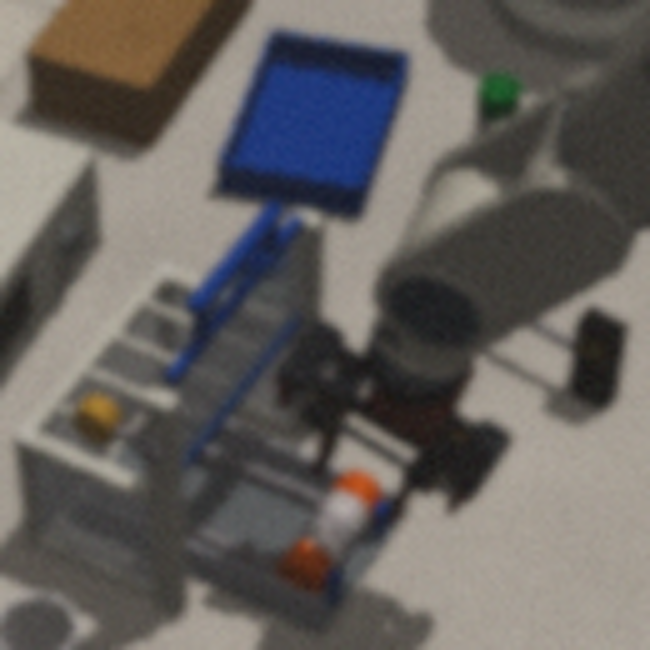

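>>> carry_out:
  rows:
    - [[0.0024, 0.0048, 0.012], [0, 0, 0], 0.3]
    - [[0, 0, 0.015], [0, 0, 0], 0.3]
    - [[0, 0, 0.013], [0, 0, 0], 0.3]
    - [[0, 0, 0.01], [0, 0, 0], 0.3]
    - [[0, 0, 0], [0, 0, 0], 0.3]
    - [[0, 0, 0], [0, 0, 0], 0.3]

```text
t: 24.93
ee_pos: [573.9, 3.8, 52.0]
orientation: [2.185, 1.978, 0.249]
ft_force: [-0.3, 0.6, 0.6]
width: 61.8
```

```bash
python3 -c "
from h import *
plan3(cab(-86.4+3.4,.2),18.4)
s=imaging.get_image('side')[:,:,::-1].copy()
t=imaging.get_image('top')[:,:,::-1].copy()
crop(s,280,150,380,250,7,'s16.png');crop(t,275,135,375,225,6,'t16.png')"
```

```text
t 24.93 at [573.9   3.8  52. ] yaxis [ 0.964 -0.096  0.247] zaxis [ 0.246 -0.023 -0.969] psi -5.69 tilt 14.3 w 61.8 F [-0.3  0.6  0.6]
 shift mm [-0.6 -2.9 34. ]
```

View pics/s16.png

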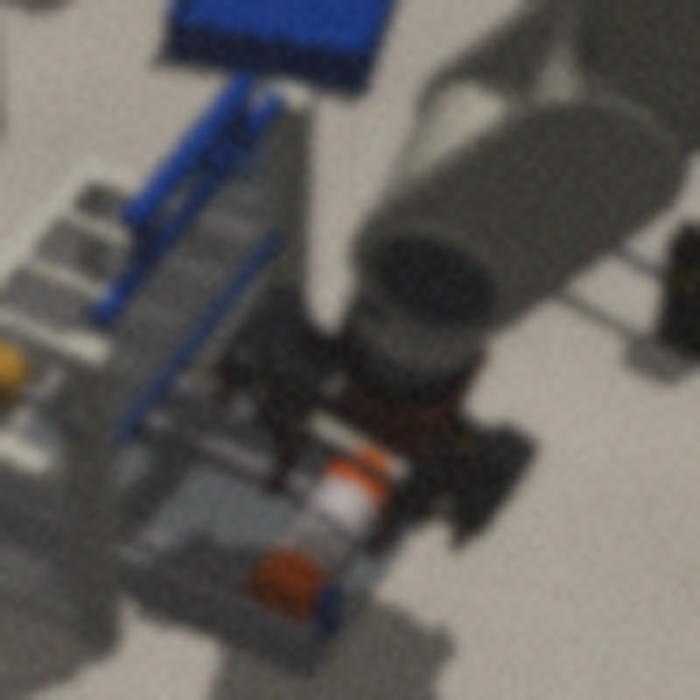

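View pics/t16.png

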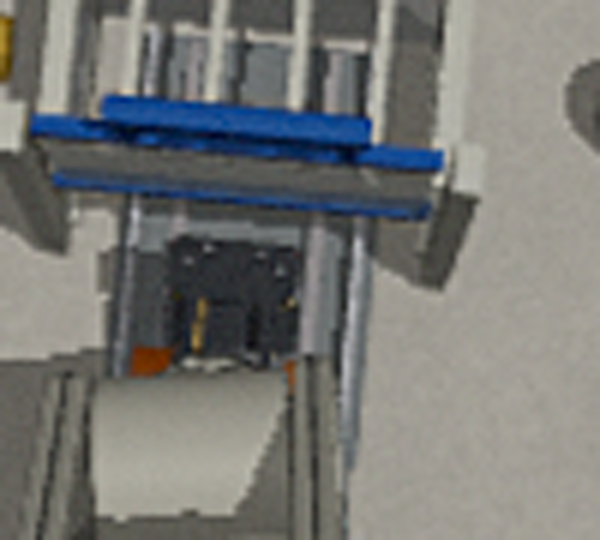

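>>> carry_out:
  rows:
    - [[-0.0006, -0.0029, 0.01], [0, 0, 0], 0.3]
    - [[0, 0, 0.01], [0, 0, 0], 0.3]
    - [[0, 0, 0.008], [0, 0, 0], 0.3]
    - [[0, 0, 0.005], [0, 0, 0], 0.3]
    - [[0, 0, 0], [0, 0, 0], 0.3]
    - [[0, 0, 0], [0, 0, 0], 0.3]

```text
t: 25.53
ee_pos: [579.0, 2.8, 18.4]
orientation: [2.185, 1.979, 0.249]
ft_force: [-0.1, 0.5, -0.7]
width: 61.5
```

```bash
python3 -c "
from h import *
plan3(cab(-86.4+3.4,.2),18.4)"
```

```text
t 25.53 at [579.    2.8  18.4] yaxis [ 0.964 -0.096  0.246] zaxis [ 0.245 -0.023 -0.969] psi -5.68 tilt 14.3 w 61.5 F [-0.1  0.5 -0.7]
 shift mm [-0.1  0.4  0.1]
```

Close on the cartridge.

>>> carry_out:
  rows:
    - [[0, 0, 0], [0, 0, 0], 0.45]
    - [[0, 0, 0], [0, 0, 0], 0.5]
    - [[0, 0, 0], [0, 0, 0], 0.55]
    - [[0, 0, 0], [0, 0, 0], 0.6]
    - [[0, 0, 0], [0, 0, 0], 0.65]
    - [[0, 0, 0], [0, 0, 0], 0.65]
    - [[0, 0, 0], [0, 0, 0], 0.65]
    - [[0, 0, 0], [0, 0, 0], 0.65]

```text
t: 26.2
ee_pos: [579.7, 2.8, 19.4]
orientation: [2.184, 1.978, 0.251]
ft_force: [-0.7, -0.2, 3.6]
width: 39.0
```

```bash
python3 -c "
from h import *
plan3(cab(-86.4+3.4,.2),18.4)"
```

```text
t 26.2 at [579.7   2.8  19.4] yaxis [ 0.964 -0.096  0.248] zaxis [ 0.247 -0.023 -0.969] psi -5.68 tilt 14.4 w 39.0 F [-0.7 -0.2  3.6]
 shift mm [-0.1 -0.5  1. ]
```

>>> carry_out:
  rows:
    - [[0, 0, -0.004], [0, 0, 0], 0.75]
    - [[0, 0, -0.006], [0, 0, 0], 0.75]
    - [[0, 0, -0.01], [0, 0, 0], 0.75]
    - [[0, 0, -0.015], [0, 0, 0], 0.75]
    - [[0, 0, -0.02], [0, 0, 0], 0.75]
    - [[0, 0, -0.02], [0, 0, 0], 0.75]
    - [[0, 0, -0.02], [0, 0, 0], 0.75]
    - [[0, 0, -0.02], [0, 0, 0], 0.75]
    - [[0, 0, -0.02], [0, 0, 0], 0.75]
    - [[0, 0, -0.02], [0, 0, 0], 0.75]
    - [[0, 0, 0], [0, 0, 0], 0.75]

```text
t: 27.12
ee_pos: [541.6, 6.5, 172.3]
orientation: [2.182, 1.976, 0.254]
ft_force: [0.9, -1.1, -1.1]
width: 39.6
```

```bash
python3 -c "
from h import *
plan3((519,299),200)
s=imaging.get_image('side')[:,:,::-1].copy()
t=imaging.get_image('top')[:,:,::-1].copy()
crop(s,260,130,400,250,5,'s17.png');crop(t,195,135,355,255,5,'t17.png')"
```

```text
t 27.12 at [541.6   6.5 172.3] yaxis [ 0.963 -0.096  0.251] zaxis [ 0.25  -0.023 -0.968] psi -5.69 tilt 14.5 w 39.6 F [ 0.9 -1.1 -1.1]
 shift mm [288.9 -42.8 -39.1]
```

View pics/s17.png

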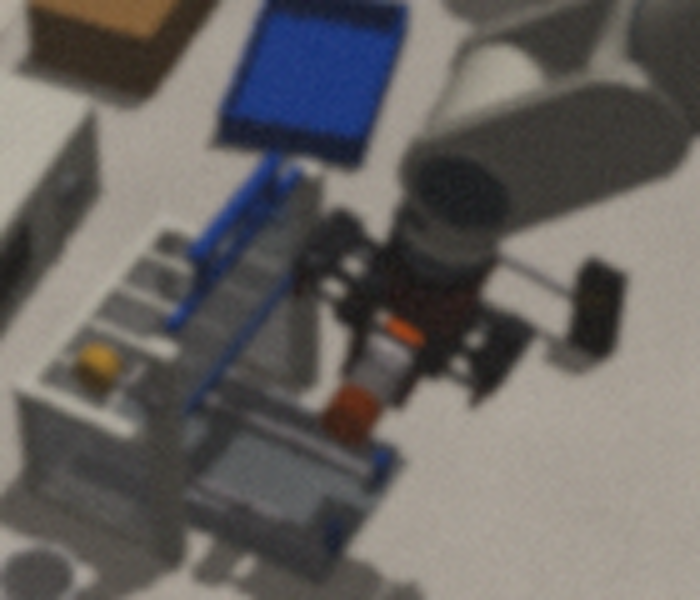

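View pics/t17.png

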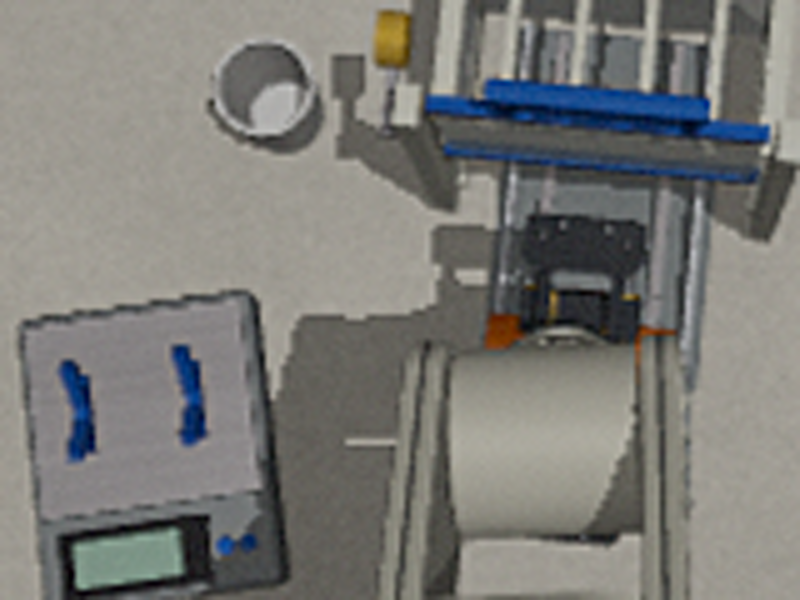

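```bash
python3 -c "
from h import *
t=imaging.get_image('top')[:,:,::-1].copy();s=imaging.get_image('side')[:,:,::-1].copy()
cv2.imwrite('pics/top18.png',t);cv2.imwrite('pics/side18.png',s)
crop(t,200,195,250,235,14,'t18.png');crop(s,285,262,335,302,14,'s18.png')"
```

```text
(no output)
```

View pics/t18.png

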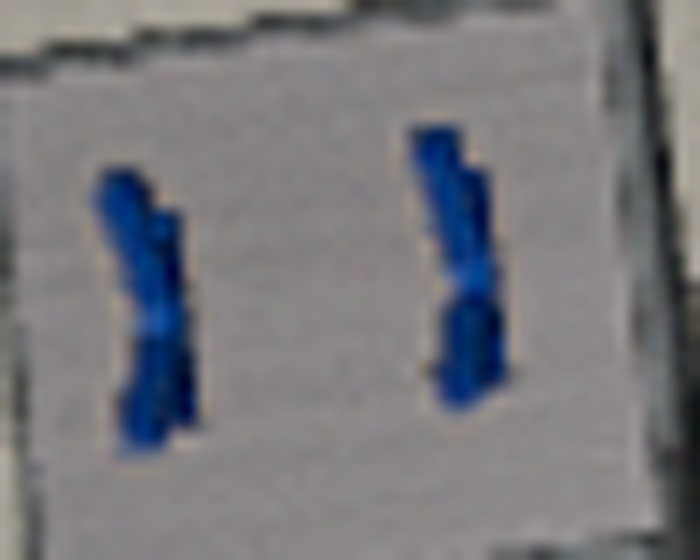

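View pics/s18.png

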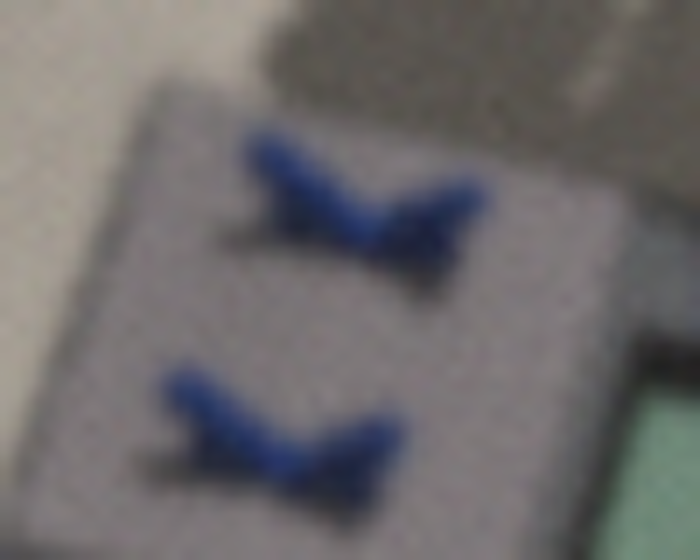

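```bash
python3 -c "
from h import *
a=lambda u,v:((u+.5)/14-.5+200,(v+.5)/14-.5+195)
b=lambda u,v:((u+.5)/14-.5+285,(v+.5)/14-.5+262)
pr=dict(Lf=((118,178),(180,380)),Ln=((148,440),(388,425)),Lv=((158,318),(285,460)),Rf=((432,135),(262,145)),Rn=((465,398),(470,190)),Rv=((473,280),(370,232)))
W={}
for k,(p,q) in pr.items():
  z=56 if k[1]=='v' else 79
  W[k]=onz('top',*a(*p),z);print(k,'top@z',W[k].round(1),'side@z',onz('side',*b(*q),z).round(1),'tri',tri(a(*p),b(*q))[0].round(1),tri(a(*p),b(*q))[1].round(1))
tm=np.mean([W[k] for k in('Lf','Ln','Rf','Rn')],0);vm=(W['Lv']+W['Rv'])/2
print('tipmid',tm,'valley mid',vm)
for x,y in(('Lf','Rf'),('Ln','Rn'),('Lv','Rv')):
  d=W[x]-W[y];print(x,y,np.linalg.norm(d),np.degrees(np.arctan2(-d[0],d[1])))
for x,y in(('Lf','Ln'),('Rf','Rn')):
  d=W[x]-W[y];print(np.linalg.norm(d),np.degrees(np.arctan2(d[1],d[0])))
sm=np.mean([onz('side',*b(*pr[k][1]),79) for k in('Lf','Ln','Rf','Rn')],0);print('side tipmid',sm, 'valley',np.mean([onz('side',*b(*pr[k][1]),56) for k in('Lv','Rv')],0))
"
```

```text
Lf top@z [545.3 343.4  79. ] side@z [545.  343.5  79. ] tri [545.2 343.4  78.8] 0.4
Ln top@z [484.5 334.2  79. ] side@z [490.9 334.3  79. ] tri [487.5 334.6  80.3] 6.3
Lv top@z [514.8 339.4  56. ] side@z [516.7 341.7  56. ] tri [516.1 340.3  53.8] 2.3
Rf top@z [555.2 270.7  79. ] side@z [555.8 270.1  79. ] tri [555.3 270.6  79.8] 0.4
Rn top@z [494.  261.3  79. ] side@z [500.2 261.   79. ] tri [496.8 261.6  80.7] 6.0
Rv top@z [523.6 265.4  56. ] side@z [525.  269.8  56. ] tri [525.2 266.8  51.2] 2.3
tipmid [519.74134011 302.39470811  79.        ] valley mid [519.20917592 302.4156051   56.        ]
Lf Rf 73.36204716767988 7.703171511903231
Ln Rn 73.5247411368731 7.406189232610494
Lv Rv 74.55113459110846 6.74877369353301
61.56685178446111 8.630305956022175
61.95071409077663 8.774139133790095
side tipmid [522.96945046 302.24701124  79.        ] valley [520.86179912 305.70371908  56.        ]
```

Both views put the cradle centre at about (520.5, 302.5), yaw about 8°. Straighten the tool and turn it.

>>> carry_out:
  rows:
    - [[0, -0.01, 0], [0.12, 0, 0], 0.75]
    - [[0, -0.01, 0], [0.12, 0, 0], 0.75]
    - [[0, 0, 0], [0.01, 0, 0], 0.75]
    - [[0, 0, 0], [0, 0, -0.12], 0.75]
    - [[0, 0, 0], [0, 0, -0.119], 0.75]
    - [[0, 0, 0], [0, 0, 0], 0.75]

```text
t: 27.82
ee_pos: [521.3, 8.2, 164.0]
orientation: [-2.055, -2.375, -0.002]
ft_force: [-0.0, -0.7, -1.0]
width: 39.4
```

```bash
python3 -c "
from h import *
plan3((520.5,302.5),140)"
```

```text
t 27.82 at [521.3   8.2 164. ] yaxis [0.99  0.144 0.001] zaxis [ 0.001  0.001 -1.   ] psi 8.26 tilt 0.1 w 39.4 F [-0.  -0.7 -1. ]
 shift mm [291.3  41.5  24.3]
```

>>> carry_out:
  rows:
    - [[0.015, 0.0022, 0], [0, 0, 0], 0.75]
    - [[0.025, 0.0035, 0], [0, 0, 0], 0.75]
    - [[0.027, 0.0038, 0], [0, 0, 0], 0.75]
    - [[0.027, 0.0038, 0], [0, 0, 0], 0.75]
    - [[0.027, 0.0038, 0], [0, 0, 0], 0.75]
    - [[0.027, 0.0038, 0], [0, 0, 0], 0.75]
    - [[0.027, 0.0038, 0], [0, 0, 0], 0.75]
    - [[0.027, 0.0038, 0], [0, 0, 0], 0.75]
    - [[0.027, 0.0038, 0], [0, 0, 0], 0.75]
    - [[0.027, 0.0038, 0], [0, 0, 0], 0.75]
    - [[0.02, 0.003, 0], [0, 0, 0], 0.75]
    - [[0.015, 0.0022, 0], [0, 0, 0], 0.75]

```text
t: 28.82
ee_pos: [521.5, 304.0, 165.0]
orientation: [-2.063, -2.369, -0.003]
ft_force: [0.4, -0.3, -0.4]
width: 39.7
```

>>> carry_out:
  rows:
    - [[0, 0, 0.02], [0, 0, 0], 0.75]
    - [[0, 0, 0.01], [0, 0, 0], 0.75]
    - [[0, 0, 0], [0, 0, 0], 0.75]
    - [[0, 0, 0], [0, 0, 0], 0.75]

```text
t: 29.15
ee_pos: [521.1, 301.2, 134.9]
orientation: [-2.061, -2.369, 0.002]
ft_force: [0.2, -0.5, -1.1]
width: 39.4
```

```bash
python3 -c "
from h import *
plan3((520.5,302.5),80)
s=imaging.get_image('side')[:,:,::-1].copy()
t=imaging.get_image('top')[:,:,::-1].copy()
crop(s,270,230,370,320,7,'s19.png');crop(t,190,185,270,265,7,'t19.png')"
```

```text
t 29.15 at [521.1 301.2 134.9] yaxis [ 0.99   0.138 -0.002] zaxis [-0.002  0.    -1.   ] psi 7.94 tilt 0.1 w 39.4 F [ 0.2 -0.5 -1.1]
 shift mm [ 1.3 -0.3 54.9]
```

View pics/s19.png

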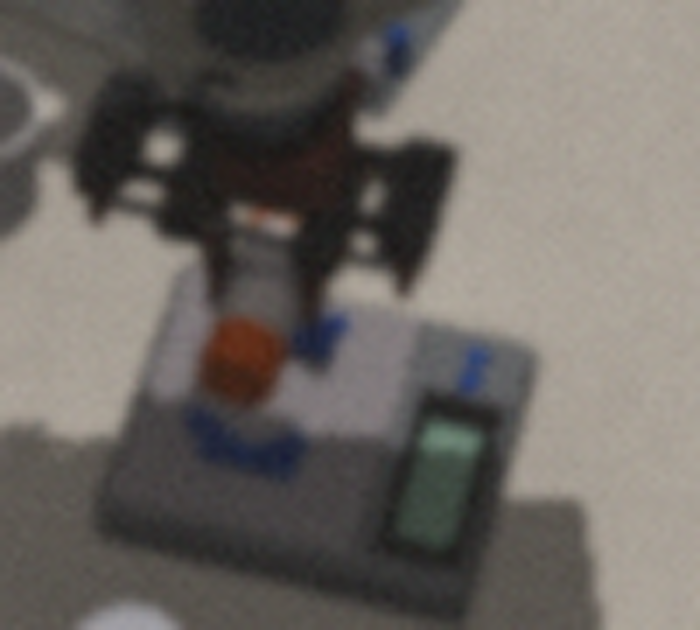

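View pics/t19.png

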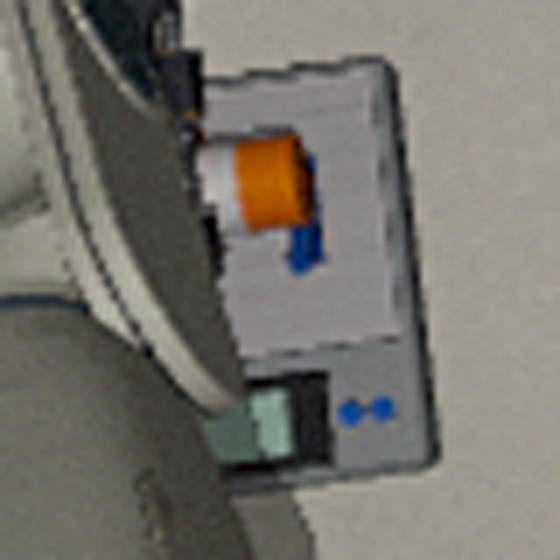

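```bash
python3 -c "
from h import *
for e in((528.9,246.7,147),(513.3,355.7,147)):
  a=proj('top',e)[0];b=proj('side',e)[0]
  print('top zoom',((a+.5-[190,185])*7-.5),'side zoom',((b+.5-[270,230])*7-.5))"
```

```text
top zoom [302.97067833 177.20698878] side zoom [300.47496967 204.56710966]
top zoom [ 53.43095615 213.37693721] side zoom [239.0333233 381.8391328]
```

>>> carry_out:
  rows:
    - [[0.0013, -0.0003, 0.015], [0, 0, 0], 0.75]
    - [[0, 0, 0.015], [0, 0, 0], 0.75]
    - [[0, 0, 0.012], [0, 0, 0], 0.75]
    - [[0, 0, 0.008], [0, 0, 0], 0.75]
    - [[0, 0, 0], [0, 0, 0], 0.75]
    - [[0, 0, 0], [0, 0, 0], 0.75]

```text
t: 29.75
ee_pos: [521.4, 303.4, 85.9]
orientation: [-2.06, -2.37, -0.001]
ft_force: [0.6, -0.6, -1.5]
width: 39.5
```

```bash
python3 -c "
from h import *
plan3((520.5,302.5),70)
s=imaging.get_image('side')[:,:,::-1].copy()
t=imaging.get_image('top')[:,:,::-1].copy()
crop(s,270,230,370,320,7,'s20.png');crop(t,190,185,270,265,7,'t20.png')
for e in((528.2,248,98),(512.8,357,98)):
  a=proj('top',e)[0];b=proj('side',e)[0]
  print('top zoom',((a+.5-[190,185])*7-.5),'side zoom',((b+.5-[270,230])*7-.5))"
```

```text
t 29.75 at [521.4 303.4  85.9] yaxis [ 0.99   0.139 -0.   ] zaxis [-0.     0.001 -1.   ] psi 8.01 tilt 0.1 w 39.5 F [ 0.6 -0.6 -1.5]
 shift mm [-0.8 -1.  15.9]
top zoom [324.1166906  190.54358013] side zoom [300.89871776 261.19387095]
top zoom [ 84.32079009 224.89113458] side zoom [240.39126365 436.92235185]
```

View pics/s20.png

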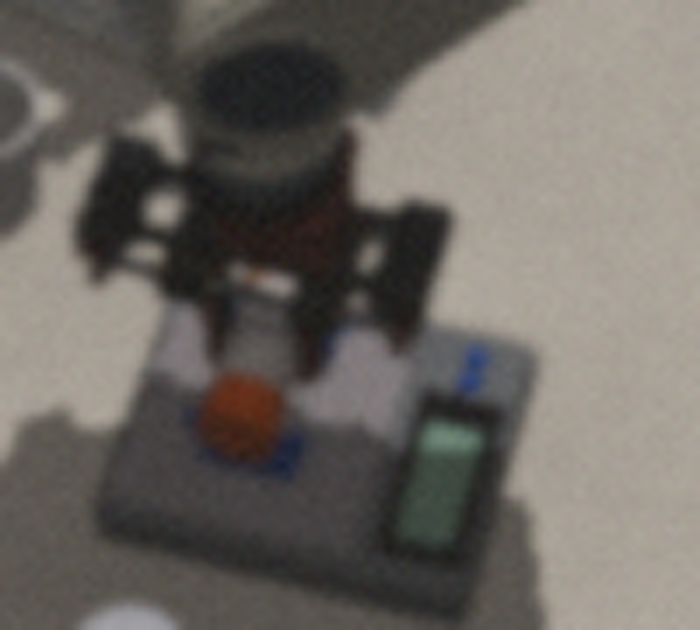

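View pics/t20.png

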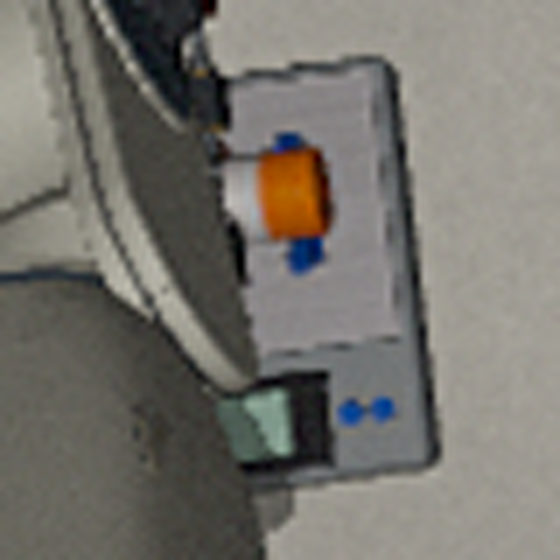

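>>> carry_out:
  rows:
    - [[-0.0008, -0.001, 0.004], [0, 0, 0], 0.75]
    - [[0, 0, 0.004], [0, 0, 0], 0.75]
    - [[0, 0, 0.002], [0, 0, 0], 0.75]
    - [[0, 0, 0], [0, 0, 0], 0.75]
    - [[0, 0, 0], [0, 0, 0], 0.75]

```text
t: 30.27
ee_pos: [520.4, 302.6, 75.8]
orientation: [-2.06, -2.371, -0.001]
ft_force: [-0.0, 0.5, -0.6]
width: 39.3
```

>>> carry_out:
  rows:
    - [[0, 0, 0.001], [0, 0, 0], 0.75]
    - [[0, 0, 0.001], [0, 0, 0], 0.75]
    - [[0, 0, 0.001], [0, 0, 0], 0.75]
    - [[0, 0, 0], [0, 0, 0], 0.75]

```text
t: 30.6
ee_pos: [520.4, 302.6, 72.8]
orientation: [-2.06, -2.371, -0.001]
ft_force: [-0.6, 0.6, -1.8]
width: 39.5
```

>>> carry_out:
  rows:
    - [[0, 0, 0.001], [0, 0, 0], 0.75]
    - [[0, 0, 0], [0, 0, 0], 0.75]
    - [[0, 0, 0.001], [0, 0, 0], 0.75]
    - [[0, 0, 0], [0, 0, 0], 0.75]

```text
t: 30.93
ee_pos: [520.4, 302.6, 70.8]
orientation: [-2.06, -2.371, -0.002]
ft_force: [-0.1, -0.7, -1.8]
width: 39.3
```

>>> carry_out:
  rows:
    - [[0, 0, 0.001], [0, 0, 0], 0.75]
    - [[0, 0, 0], [0, 0, 0], 0.75]
    - [[0, 0, 0.001], [0, 0, 0], 0.75]
    - [[0, 0, 0], [0, 0, 0], 0.75]

```text
t: 31.27
ee_pos: [520.9, 302.9, 70.0]
orientation: [-2.06, -2.371, -0.003]
ft_force: [-1.8, -1.7, 8.9]
width: 39.5
```

>>> carry_out:
  rows:
    - [[0, 0, 0.0007], [0, 0, 0], 0.75]
    - [[0, 0, 0], [0, 0, 0], 0.75]

```text
t: 31.43
ee_pos: [520.9, 302.9, 70.0]
orientation: [-2.06, -2.371, -0.003]
ft_force: [-3.5, -3.7, 15.1]
width: 39.4
```

>>> carry_out:
  rows:
    - [[0, 0, -0.0012], [0, 0, 0], 0.75]
    - [[0, 0, 0], [0, 0, 0], 0.5]
    - [[0, 0, 0], [0, 0, 0], 0.45]
    - [[0, 0, 0], [0, 0, 0], 0.4]
    - [[0, 0, 0], [0, 0, 0], 0.3]
    - [[0, 0, 0], [0, 0, 0], 0.3]
    - [[0, 0, 0], [0, 0, 0], 0.3]

```text
t: 32.02
ee_pos: [520.4, 302.7, 69.3]
orientation: [-2.06, -2.371, -0.001]
ft_force: [0.0, -0.2, -0.3]
width: 60.9
```

```bash
python3 -c "
from h import *
plan3((520.5,302.5),200)
s=imaging.get_image('side')[:,:,::-1].copy()
t=imaging.get_image('top')[:,:,::-1].copy()
crop(s,270,230,370,320,7,'s21.png');crop(t,190,185,270,265,7,'t21.png')"
```

```text
t 32.02 at [520.4 302.7  69.3] yaxis [0.99 0.14 0.  ] zaxis [-0.     0.001 -1.   ] psi 8.03 tilt 0.1 w 60.9 F [ 0.  -0.2 -0.3]
 shift mm [   0.     0.  -130.7]
```

View pics/s21.png

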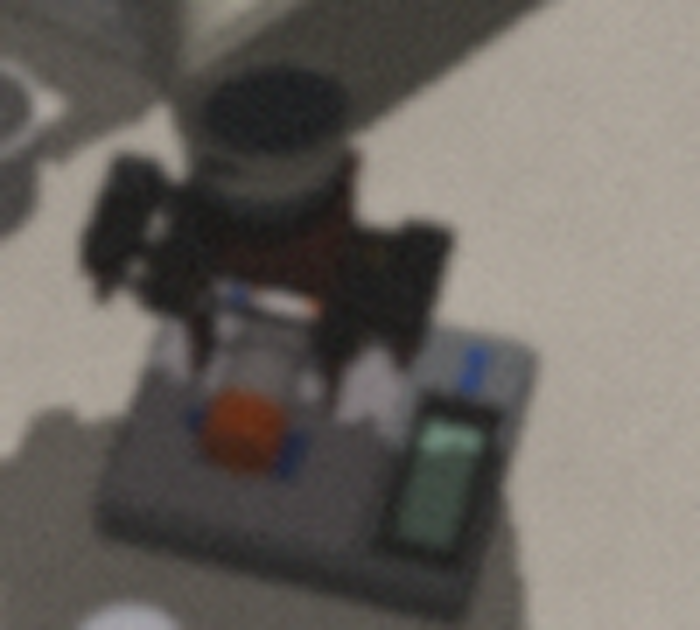

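The cartridge (end at (243,430)) sits in the V with the fingers clear. Retracting straight up, then away.

>>> carry_out:
  rows:
    - [[0, 0, -0.006], [0, 0, 0], 0.3]
    - [[0, 0, -0.015], [0, 0, 0], 0.3]
    - [[0, 0, -0.03], [0, 0, 0], 0.3]
    - [[0, 0, -0.03], [0, 0, 0], 0.3]
    - [[0, 0, -0.03], [0, 0, 0], 0.3]
    - [[0, 0, -0.03], [0, 0, 0], 0.3]
    - [[0, -0.03, -0.01], [0, 0, 0], 0.3]
    - [[0, -0.035, 0], [0, 0, 0], 0.3]
    - [[0, -0.035, 0], [0, 0, 0], 0.3]
    - [[-0.01, -0.03, 0], [0, 0, 0], 0.3]
    - [[-0.02, 0, 0], [0, 0, 0], 0.3]
    - [[0, 0, 0], [0, 0, 0], 0.3]

```text
t: 33.12
ee_pos: [394.2, 252.6, 220.8]
orientation: [-2.059, -2.372, -0.0]
ft_force: [0.2, -0.3, 0.6]
width: 61.4
```

>>> carry_out:
  rows:
    - [[-0.03, 0, 0], [0, 0, 0], 0.3]
    - [[-0.03, 0, 0], [0, 0, 0], 0.3]
    - [[-0.03, 0, 0], [0, 0, 0], 0.3]
    - [[-0.03, 0, 0], [0, 0, 0], 0.3]
    - [[-0.03, 0, 0], [0, 0, 0], 0.3]
    - [[-0.03, 0, 0], [0, 0, 0], 0.3]
    - [[0, 0, 0], [0, 0, 0], 0.3]
    - [[0, 0, 0], [0, 0, 0], 0.3]

```text
t: 33.78
ee_pos: [422.2, 75.5, 220.6]
orientation: [-2.065, -2.367, -0.003]
ft_force: [-0.2, 0.6, -0.6]
width: 61.4
```

```bash
python3 -c "
from h import *
plan3((400,0),200)
s=imaging.get_image('side')[:,:,::-1].copy()
t=imaging.get_image('top')[:,:,::-1].copy()
cv2.imwrite('pics/top22.png',t);cv2.imwrite('pics/side22.png',s)
crop(t,190,185,270,265,7,'t22.png')
m=cv2.inRange(cv2.cvtColor(t,cv2.COLOR_BGR2HSV),(3,140,90),(21,255,255));m[:190]=0;m[:,:195]=0;m[:,260:]=0
n,l,st,ce=cv2.connectedComponentsWithStats(m);c=[ce[i] for i in range(1,n) if st[i,4]>20];print(c)
A=[onz('top',*p,86) for p in c];L=max(A,key=lambda a:a[1]);r=min(A,key=lambda a:a[1]);d=L-r
print('mid',(L+r)/2,np.linalg.norm(d),np.degrees(np.arctan2(-d[0],d[1])))
"
```

```text
t 33.78 at [422.2  75.5 220.6] yaxis [0.991 0.136 0.001] zaxis [ 0.001  0.002 -1.   ] psi 7.82 tilt 0.1 w 61.4 F [-0.2  0.6 -0.6]
 shift mm [-71.8 -32.3  20.4]
[array([232.1375, 213.0375]), array([205.24175824, 216.96703297])]
mid [519.24988423 305.77256101  86.        ] 87.26675635995552 8.202909825933263
```

View pics/t22.png

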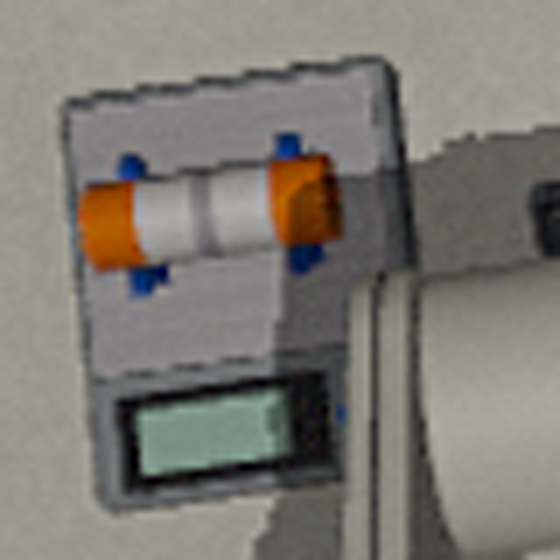

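View pics/side22.png

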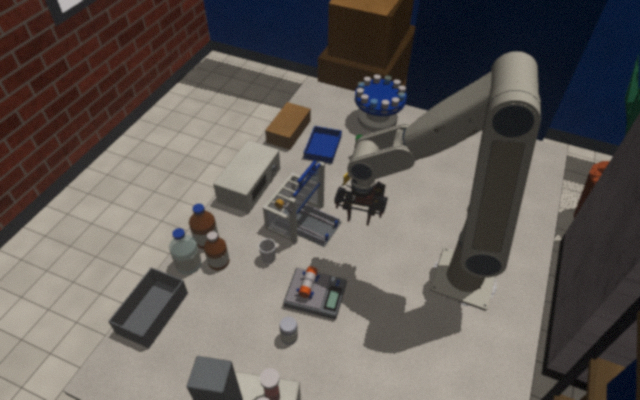

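View pics/top22.png

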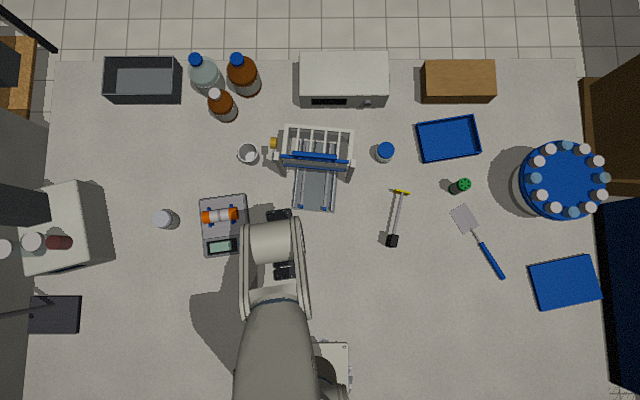

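The cartridge is seated in the V cradle (centre at about (219,215) in the top view). The rake stands at (397,215), the sash is up, and the bystanders look unmoved. Handing in.

```bash
python3 -c "
from workcell import close_job
print(close_job())"
```

```text
the job is handed in; nothing more can be done
None
```

I finished every step of the task and handed it in at about 34 s of the 72 s limit. `close_job` gives no verdict, so the results below are my own last checks.

**What I did**
- **Sash:** I raised it about 131 mm by its bar and let go. It stayed up.
- **Rake and cartridge:** I reached the rake in over the cartridge, lowered the blade behind it and pulled at 50–60 mm/s until it rolled into the dip. I then stood the rake back near its old place and released it.
- **Cartridge to cradle:** I gripped it with the hand tilted about 14° so the gripper body cleared the raised sash. I then pressed it lightly into the cradle until it seated, and let go.

**Last checks**
- **Cartridge position:** the top view put its centre at about (519, 306) mm, lying at 8.2°. The cradle measured about (520.5, 302.5) mm and 8°. The 3 mm difference lengthwise is within the 20 mm allowed.
- **Cartridge height:** I did not measure it after release. When it seated, the tool height fitted the expected 82 mm.
- **Everything else:** the rake was standing, the sash was still up, and nothing was touching the gripper. The bystanders looked unmoved in both pictures, though I judged that by eye.

**Disagreements**
- The cameras and the arm differed by about 2 mm in x at the sash bar, and I corrected for it.
- The two cameras differed by 3–6 mm on parts of the cradle.
- The cartridge looked up to 5 mm high at one end in the side view while I was carrying it. In the final top view it lies square in the cradle; I did not re-measure its tilt.

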